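# Re-nest the pudding basins in the bakery

## Robot

A 7-joint arm with a two-finger parallel gripper is mounted at the origin on the work surface. World frame = base frame: x ahead of the robot, y to its left, z up, the work surface at z = 0. Lengths are in m, angles in rad, forces in N, time in s.
With the tool pointing down it reaches from about 0.425 to 0.875 m from the base axis. Payload 4.7 kg.
Tool frame: the origin (TCP) lies on the centre line of the jaws, within the pads' length; the fingertips stand 14 mm ahead of it and the grasp point (between the pads) lies 5 mm behind it; z points along the fingers, y is the direction in which the jaws open and shut (so a half turn about z gives the same grasp; the last joint's range is limited). The gripper opens to 87 mm and grips with 3 to 60 N. Pads are 19 mm wide; open, the fingers measure 117 mm over their backs; the gripper's body (75 mm by 190 mm) begins 51 mm behind the grasp point.
Start: joints at [-1.309, 0.321, -0.07, 1.45, 0.023, 1.371, -0.057], TCP at [0.159, 0.63, 0.237] pointing down, gripper open.
Joint ranges: [-2.86, 2.86], [-0.3, 2.09], [-1.38, 1.24], [0.06, 2.45], [-1.56, 4.7], [0.09, 2.05], [-2.69, 2.69]. Speed limits (rad/s): [2.57, 2.57, 3.14, 3.14, 3.14, 3.14, 3.14].

## Interface

Orientations are given as a rotation vector (axis times angle).
In Python, from bench import ctrl, optics, models gives the robot as it stands. The module is installed in compiled form; this text tells all that it offers.
- The arm moves only by the tool arm_command, never from a script. Its argument "motion" is a list of rows, each a list of 3 entries, a list of its own where there are three numbers: the shift along the tool's x, y, z in mm, then the turn, a rotation vector about the tool's x, y, z in degrees, then the closure, from 0 (fully open) to 1 (shut). In form: [[[x, y, z], [ax, ay, az], claw], ...]. A call has 1 to 8 rows; each row shifts and turns the commanded pose from where the row before left it, along the tool's axes as they then stand; what a row does not reach is not made up. A row lasts 1/12 s, in which the tool goes at most 41.7 mm and 7.16 degrees, less where a joint would pass 70% of its speed; a pose out of reach is approached as far as the arm can. A call with a gripper value outside its range is refused whole. The fingers move at their own pace and stop on an object; "force" is the grip in N (left out, the last holds). Time passes only in rows, so rows that do not move let the fingers close. It gives the time, the measured TCP pose, the force and the opening at its end, in the units of the state.
- ctrl.get_state(): the state, without advancing time (a new reading comes with each control period).
- optics.get_image(name): name is "scene" or "top"; returns (picture, depth): 384x512x3 uint8, blue, green, red; 384x512 float32, m along the optical axis (not along the pixel's ray), 0 where there is no reading.
- optics.camera_model(name): a dict with "fovy" (degrees; the focal length in pixels is half the picture's height over the tangent of half this angle, whatever the lens; pixels are square), "cx", "cy" (the principal point, pixels), "rvec" (rotation vector, rad) and "tvec" (3), from world to camera coordinates, as OpenCV has them. Camera axes: x right, y down, z forward; pixel columns grow to the right and rows downward; lengths in m; the calibration is good to about 2 mm. A picture is of the moment at which its call begins. camera_model takes no time and is no camera call.
- ctrl.close_job(): hands the job in, once; it reports no verdict.
Trained networks look in the newest picture that a camera, given by its name, has taken for a name from the list of things; names that differ only in an ending like _2 or _b are one class to them, and where a whole thing is asked for, a point or a joint stands for the part that bears it (a point fixed in the world has none). Each returns a list of dicts, best first, with "conf" (0 to 1); they miss things now and then, are a little off and sometimes report something else, mostly with a low value. They report only what shows in the picture. A call takes as long as a camera call. They do not tell look-alikes from the thing itself.
- models.search_frame(camera, target): "location" ([x, y, z] in m, in the coordinates of the camera as it stood for that picture, good to about 4 mm: the middle of the surface that is visible of it).
- models.silhouettes(camera, target): "pixels" (384x512 bool, what is visible of it).
The state is a dict: "time": time; "joint_positions": joint angles; "qd": joint speeds; "joint_torque": joint torques, N m; "position": TCP position; "tool_rot": TCP orientation; "ft_force": force on the tool from outside, world axes, zero at the start; "torque": the same for the moment, N m; "grip_width": opening from 0.0 (shut) to 1.0 (fully open).
Only numpy, scipy, OpenCV 4.12 (cv2) and the standard library are available. Lean on these libraries where they do the work, as an engineer would, in place of code of your own. Each camera call takes 0.05 s, during which the arm holds its last target.

## Task

The small pudding basin has been put straight into the large one and the medium one was left out. First lift only the small basin out, leaving the large one standing where it is, and stand it upright on the square wooden board; then stand the empty large basin in the middle of the round cork mat, nest the medium basin fully into it, then the small basin fully into the medium one, and last put the lid on the small basin. Set everything down gently without dropping it, let go of each piece before the next, and leave the nut jar and the spatula where they are.

Things in the scene. Friction and masses are not known exactly. Their poses are not given: they have to be found in the camera images.
- large_basin: White stoneware pudding basin, 60 mm tall, about 260 g, origin at the centre of its underside, z up. Foot 40 mm across, tapering out to 55 mm at 34 mm height; above that a straight collar 26 mm high, 68 mm outside diameter, opening 51 mm. Grip across the upper 20 mm of the collar. At the start it stands on the bench with the small basin in its mouth.
- medium_basin: White stoneware pudding basin standing empty and alone, 54 mm tall, about 200 g, origin at underside centre, z up. Foot 34 mm, tapering out to 48 mm at 28 mm height; then a straight collar 26 mm high, 63 mm outside, opening 44 mm. Nested, its collar rests on the large rim: origin 32 mm above the large one's, 1.5 mm play. Grip only the collar's upper 20 mm: lower fingers hit the rim below.
- small_basin: White stoneware pudding basin, 48 mm tall, about 150 g, origin at underside centre, z up. Foot 28 mm, tapering out to 41 mm at 22 mm height; then a straight collar 26 mm high, 58 mm outside, opening 46 mm. Starts in the mouth of the large one, collar on its rim, origin 38 mm above the large origin. Nested in the medium: origin 32 mm above the medium's, 1.5 mm play. Grip only the collar's upper 20 mm.
- lid: White stoneware lid, about 80 g, lying right way up on the bench. Origin at the underside centre of its plug (40 mm across, 6 mm deep), z up; flange 54 mm across, 6 to 12 mm above the origin; upright round knob 18 mm in diameter, from 12 to 34 mm above the origin. On the small basin the flange lies on the rim: lid origin 42 mm above the basin's origin, 3 mm play.
- cork_mat: Round cork mat, 110 mm in diameter, 8 mm thick, fixed to the bench: the place of the finished nest. Origin at the centre of its underside; its top is 8 mm above the origin.
- board: Square wooden board, 110 mm by 110 mm, 12 mm thick, fixed to the bench: the resting place for the small basin. Origin at the centre of its underside, x and y along its edges; its top is 12 mm above the origin.
- nut_jar: Bystander: closed amber jar with a steel cap, 72 mm in diameter, 120 mm tall, near the right edge of the work; origin at the centre of its underside. Leave it alone.
- spatula: Bystander: spatula 240 mm long lying along its x axis near the left edge of the work; origin near its middle, on the bench. Leave it alone.
Not all that is in view belongs to the job. What is shaped like the small_basin but green or orange is not meant.

How it is judged:
On the way, in this order (a step that is already met when the one before it is completed fails the run):
1. the small basin stands upright and released on the wooden board, the large basin still in its place (within 20 mm) (horizontal distance between small_basin and board below 0.035 m and z of small_basin in the frame of board between 0.008 and 0.016 m and angle between small_basin's own z axis and vertical below 0.07 rad and linear speed of small_basin below 0.03 m/s and contact force between the fingers and small_basin below 0.1 N and distance of large_basin from where it was at the start of the episode below 0.02 m), for 0.2 s.
2. the large basin stands upright and released in the middle of the cork mat (horizontal distance between large_basin and cork_mat below 0.015 m and z of large_basin in the frame of cork_mat between 0.004 and 0.012 m and angle between large_basin's own z axis and vertical below 0.07 rad and linear speed of large_basin below 0.03 m/s and contact force between the fingers and large_basin below 0.1 N), for 0.2 s.
3. the medium basin is fully nested in the large one and released (all of step 2 and horizontal distance between medium_basin and large_basin below 0.006 m and z of medium_basin in the frame of large_basin between 0.028 and 0.036 m and angle between medium_basin's own z axis and vertical below 0.07 rad and linear speed of medium_basin below 0.03 m/s and contact force between the fingers and medium_basin below 0.1 N), for 0.2 s.
4. the small basin is fully nested in the medium one and released (all of step 3 and horizontal distance between small_basin and medium_basin below 0.006 m and z of small_basin in the frame of medium_basin between 0.028 and 0.036 m and angle between small_basin's own z axis and vertical below 0.07 rad and linear speed of small_basin below 0.03 m/s and contact force between the fingers and small_basin below 0.1 N), for 0.2 s.
At the end, for the whole second after the job is handed in: Large basin within 15 mm of the cork mat's centre; medium seated in it and small seated in medium (centres within 6 mm, height within 4 mm of fully home); lid fully down on the small (within 8 mm); all level within 4 degrees, at rest, untouched by the fingers (all of step 4 and horizontal distance between lid and small_basin below 0.008 m and z of lid in the frame of small_basin between 0.038 and 0.046 m and angle between lid's own z axis and vertical below 0.07 rad and linear speed of lid below 0.03 m/s and contact force between the fingers and lid below 0.1 N).
It fails at once if the large basin is lifted with the small basin still in it (height (world z) of large_basin above 0.02 m and z of small_basin in the frame of large_basin above 0.02 m and distance between large_basin and small_basin below 0.06 m).
It fails at once if a basin or the lid is dropped (falls free by more than about 25 mm) ((linear speed of large_basin above 0.7 m/s and contact force between the fingers and large_basin below 0.01 N) or (linear speed of medium_basin above 0.7 m/s and contact force between the fingers and medium_basin below 0.01 N) or (linear speed of small_basin above 0.7 m/s and contact force between the fingers and small_basin below 0.01 N) or (linear speed of lid above 0.7 m/s and contact force between the fingers and lid below 0.01 N)).
It fails at once if the nut jar is moved by more than 20 mm (distance of nut_jar from where it was at the start of the episode above 0.02 m).
It fails at once if the spatula is moved by more than 20 mm (distance of spatula from where it was at the start of the episode above 0.02 m).
It also fails if it takes over 125 s, if anything falls off the work surface, if the arm or the gripper's body presses on something with over 40 N, if the wrist force passes 120 N, or if a joint passes its speed limit or range.

## Working session

There is one attempt and no reset: what is moved stays moved. The work goes in short steps, Python scripts to look and compute and a tool call to move; the robot and the scene stay as the last step left them, time stands still between calls to the robot, and variables do not carry over. Pictures are saved under pics/ and viewed, and the job is handed in when it is done.

Besides the shell and the picture viewer there is one more tool, called after "Request:" by a JSON object that holds its "api" and its "payload", one argument or row to a line. arm_command: Moves the arm, as the interface text tells. Its arguments: {"type":"object","properties":{"motion":{"type":"array","items":{"type":"array"}},"force":{"type":"number"}},"required":["motion"]}

```bash
mkdir -p pics; cat > h.py <<'E'
import numpy as np, cv2
from bench import ctrl, optics, models
def cam(n):
    m=optics.camera_model(n); f=192/np.tan(np.radians(m["fovy"])/2)
    R=cv2.Rodrigues(np.array(m["rvec"],float))[0]; t=np.array(m["tvec"],float).ravel()
    return f,m["cx"],m["cy"],R,t
def c2w(n,p):
    f,cx,cy,R,t=cam(n); return R.T@(np.asarray(p)-t)
def cloud(n,d):
    f,cx,cy,R,t=cam(n); v,u=np.mgrid[:384,:512]
    P=np.stack([(u-cx)/f*d,(v-cy)/f*d,d],-1); return (P-t)@R
def w2p(n,p):
    f,cx,cy,R,t=cam(n); q=R@np.asarray(p)+t; return [f*q[0]/q[2]+cx,f*q[1]/q[2]+cy]
E
python3 - <<'E'
from h import *
s=ctrl.get_state()
for k in s: print(k,np.round(s[k],4))
print(cv2.Rodrigues(np.array(s["tool_rot"]))[0].round(3))
for n in("scene","top"):
    b,d=optics.get_image(n); cv2.imwrite(f"pics/{n}0.png",b); np.save(n+"0.npy",d); print(n,optics.camera_model(n), (d>0).mean())
E
```

```text
time 0.0
joint_positions [-1.3089  0.3218 -0.0701  1.4517  0.0226  1.3708 -0.0569]
qd [-0.0006 -0.0018  0.0009  0.001   0.0006 -0.0007  0.0003]
joint_torque [ 7.00000e-04 -4.91303e+01 -4.03400e-01 -3.12524e+01 -6.38000e-02
  4.38000e-02  2.00000e-04]
position [0.1593 0.6296 0.2355]
tool_rot [-3.8820e-01 -3.1174e+00  3.0000e-03]
ft_force [-0.3426  0.1552  0.0915]
torque [-0.019   0.0293 -0.0313]
grip_width 0.9961
[[-0.969  0.245 -0.   ]
 [ 0.245  0.969 -0.002]
 [-0.    -0.002 -1.   ]]
scene {'fovy': 45.23973383732285, 'cx': 248.34374794285912, 'cy': 186.77917771848834, 'rvec': array([ 2.31217192,  0.85410181, -0.33778138]), 'tvec': array([-0.4149471 , -0.22917652,  1.46171992])} 0.9960276285807291
top {'fovy': 50.24865442985748, 'cx': 259.01419117438775, 'cy': 190.6414332074132, 'rvec': array([ 2.16878859, -2.22101508,  0.11500826]), 'tvec': array([-0.01666693,  0.53288772,  1.32059006])} 0.9958394368489584
```

View pics/scene0.png

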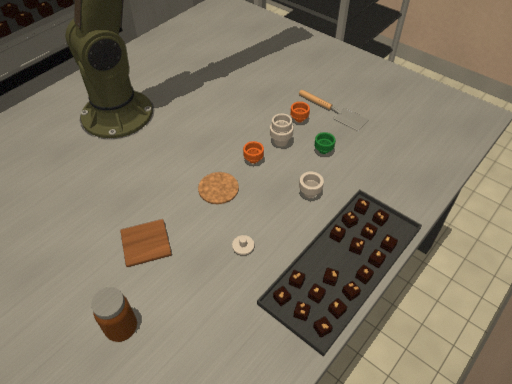

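View pics/top0.png

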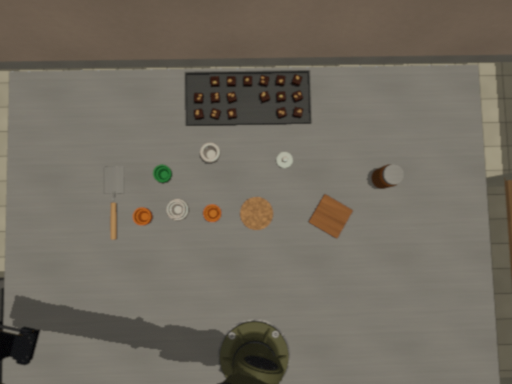

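```bash
python3 - <<'E'
from h import *
# nets from existing newest pictures
for n in ("top","scene"):
    for t in ["large_basin","medium_basin","small_basin","lid","cork_mat","board","nut_jar","spatula"]:
        for r in models.search_frame(n,t)[:4]:
            w=c2w(n,r["location"]); print(n,t,round(r["conf"],2),w.round(3),np.round(w2p(n,w)))
E
```

```text
top medium_basin 0.65 [0.661 0.126 0.049] [210. 151.]
top small_basin 0.83 [0.479 0.235 0.061] [176. 209.]
top small_basin 0.75 [0.599 0.285 0.029] [162. 172.]
top small_basin 0.59 [0.464 0.125 0.03 ] [212. 213.]
top small_basin 0.56 [0.461 0.352 0.028] [141. 215.]
top lid 0.74 [ 0.634 -0.118  0.014] [285. 160.]
top cork_mat 0.57 [ 0.46  -0.019  0.009] [256. 213.]
top board 0.88 [ 0.446 -0.267  0.013] [332. 215.]
top nut_jar 0.63 [ 0.566 -0.429  0.118] [390. 174.]
top spatula 0.84 [0.564 0.444 0.008] [115. 185.]
top spatula 0.4 [ 0.567 -0.429  0.12 ] [390. 174.]
scene large_basin 0.52 [0.488 0.211 0.052] [280. 135.]
scene medium_basin 0.95 [0.659 0.127 0.048] [312. 182.]
scene small_basin 0.91 [0.458 0.124 0.041] [252. 150.]
scene small_basin 0.85 [0.458 0.344 0.04 ] [300. 111.]
scene small_basin 0.76 [0.595 0.284 0.039] [326. 142.]
scene small_basin 0.68 [0.472 0.235 0.078] [281. 122.]
scene lid 0.73 [ 0.634 -0.12   0.014] [242. 245.]
scene cork_mat 0.85 [ 0.463 -0.026  0.012] [218. 188.]
scene cork_mat 0.74 [0.66  0.126 0.05 ] [312. 182.]
scene board 0.6 [ 0.445 -0.269  0.015] [144. 242.]
scene nut_jar 0.64 [ 0.588 -0.445  0.103] [115. 314.]
scene spatula 0.63 [0.557 0.447 0.007] [345. 115.]
```

Scene picture: the white stack (small in large) is at (281,128), and the lone white basin (medium) is at (312,184). The lid is at (243,245), the mat at (218,187), the board at (146,242), the jar at (116,315) and the spatula at (335,108).

Candidates for small_basin:
- White, in the stack: (281,122)
- Orange: (254,152)
- Orange: (300,112)
- Green: (325,143)

I choose the white one in the stack. Next I check it in a close crop and refine the positions with depth.

```bash
cat >> h.py <<'E'
def circ(P):
    A=np.c_[2*P[:,:2],np.ones(len(P))]; b=(P[:,:2]**2).sum(1)
    s=np.linalg.lstsq(A,b,rcond=None)[0]; return s[:2],np.sqrt(s[2]+s[:2]@s[:2])
def encl(P):
    c,r=cv2.minEnclosingCircle((P[:,:2]*1000).astype(np.float32)); return np.round(c,1),round(r,1)
def near(C,xy,R,z0,z1):
    m=(np.hypot(C[...,0]-xy[0],C[...,1]-xy[1])<R)&(C[...,2]>z0)&(C[...,2]<z1)
    return C[m]
E
python3 - <<'E'
from h import *
s=cv2.imread("pics/scene0.png"); t=cv2.imread("pics/top0.png")
a=cv2.resize(s[90:210,225:345],(390,390),interpolation=cv2.INTER_CUBIC)
b=cv2.resize(t[130:240,130:240],(390,390),interpolation=cv2.INTER_CUBIC)
cv2.imwrite("pics/crop0.png",np.hstack([a,b]))
for n in("top","scene"):
    C=cloud(n,np.load(n+"0.npy"))
    bench=C[(abs(C[...,0]-.55)<.03)&(abs(C[...,1]-.03)<.03)]; print(n,"bench",np.median(bench[:,2]).round(4),bench[:,2].std().round(4))
    for nm,xy,R,z0,z1 in [("small",(.479,.235),.045,.078,.1),("large coll",(.479,.235),.045,.05,.066),("medium",(.661,.126),.05,.046,.062),("lidflange",(.634,-.118),.035,.007,.02),("knob",(.634,-.118),.035,.026,.045),("mat",(.46,-.019),.075,.005,.014),("board",(.446,-.268),.085,.008,.018),("jar",(.57,-.43),.06,.1,.14)]:
        P=near(C,xy,R,z0,z1)
        if len(P)>5: print(n,nm,len(P),"z",np.median(P[:,2]).round(4),"mean",P[:,:2].mean(0).round(4),"encl",encl(P), cv2.minAreaRect((P[:,:2]*1000).astype(np.float32)) if nm=="board" else "")
E
```

```text
top bench 0.0003 0.0028
top small 118 z 0.0858 mean [0.4772 0.2315] encl (array([476.9, 230.9]), 29.0) 
top large coll 141 z 0.0604 mean [0.4763 0.2253] encl (array([477. , 230.7]), 33.8) 
top medium 158 z 0.054 mean [0.6583 0.126 ] encl (array([659.3, 126.1]), 31.5) 
top lidflange 168 z 0.0126 mean [ 0.6347 -0.1169] encl (array([ 634.8, -118. ]), 27.4) 
top knob 25 z 0.0338 mean [ 0.6345 -0.1167] encl (array([ 634.9, -116.9]), 8.4) 
top mat 776 z 0.0083 mean [ 0.4591 -0.0194] encl (array([459.5, -20. ]), 74.2) 
top board 1008 z 0.0124 mean [ 0.4445 -0.2648] encl (array([ 439.2, -271.8]), 81.3) ((434.1783447265625, -266.75238037109375), (126.5823974609375, 128.56924438476562), 56.046382904052734)
top jar 358 z 0.1199 mean [ 0.5665 -0.4395] encl (array([ 567.8, -442.4]), 32.7) 
scene bench 0.0036 0.0018
scene small 187 z 0.0869 mean [0.4758 0.2294] encl (array([474.1, 231.1]), 31.3) 
scene large coll 166 z 0.0613 mean [0.4837 0.2194] encl (array([478.8, 228.3]), 34.0) 
scene medium 281 z 0.056 mean [0.6579 0.1243] encl (array([658.6, 126.4]), 33.2) 
scene lidflange 291 z 0.0151 mean [ 0.6354 -0.1196] encl (array([ 631.9, -118.8]), 30.4) 
scene knob 54 z 0.0363 mean [ 0.6348 -0.1182] encl (array([ 633.7, -116.9]), 9.3) 
scene mat 1121 z 0.0107 mean [ 0.4608 -0.0209] encl (array([460.1, -19. ]), 74.9) 
scene board 1581 z 0.0152 mean [ 0.4463 -0.2673] encl (array([ 441.4, -270.4]), 80.8) ((432.28619384765625, -266.1014709472656), (144.75930786132812, 142.51925659179688), 46.597965240478516)
scene jar 904 z 0.1229 mean [ 0.5705 -0.4431] encl (array([ 566.5, -441.6]), 32.7)
```

View pics/crop0.png

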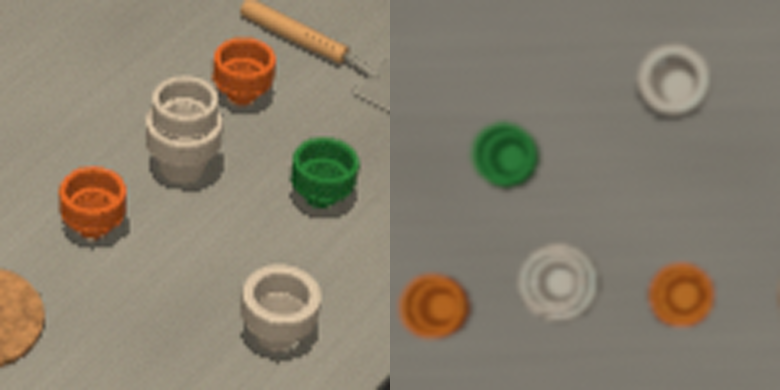

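The crop shows the white small basin in the collar of the larger white one at crop (185,120). The lone white basin at (281,310) is bigger in the mouth, so it is the medium one. The oranges and the green are decoys. Depth fits agree with the stated sizes: radii 29.0, 33.8 and 31.5 mm, and rims at 86, 60 and 54 mm.

I will put the jaws along world x, which keeps the fingers clear of the orange basins beside the stack.

Request:
{"api": "arm_command", "payload": {
  "motion": [
    [[0,0,0],[0,0,7],0],
    [[0,0,0],[0,0,7],0],
    [[0,0,0],[0,0,7],0],
    [[0,0,0],[0,0,7],0],
    [[0,0,0],[0,0,7],0],
    [[0,0,0],[0,0,7],0],
    [[0,0,0],[0,0,7],0],
    [[0,0,0],[0,0,7],0]
  ],
  "force": 15
}}

```text
time: 1.57
position: [0.1594, 0.6302, 0.2366]
tool_rot: [1.814, 2.565, 0.0]
ft_force: [0.1, 0.3, -0.5]
grip_width: 0.999
```

Request:
{"api": "arm_command", "payload": {
  "motion": [
    [[0,0,0],[0,0,5],0],
    [[0,0,0],[0,0,5],0],
    [[0,0,0],[0,0,5],0],
    [[0,0,0],[0,0,4.8],0],
    [[-25,20,0],[0,0,0],0],
    [[-25,20,0],[0,0,0],0],
    [[-25,20,0],[0,0,0],0],
    [[-25,20,0],[0,0,0],0]
  ]
}}

```text
time: 2.23
position: [0.2402, 0.529, 0.2366]
tool_rot: [2.221, 2.222, 0.0]
ft_force: [0.5, -0.6, 0.5]
grip_width: 1.001
```

```bash
cat >> h.py <<'E'
def togo(x,y,z):
    s=ctrl.get_state(); R=cv2.Rodrigues(np.array(s["tool_rot"],float))[0]
    # desired R: x_t=(0,1,0), y_t=(1,0,0), z_t=(0,0,-1)
    D=np.array([[0,1,0],[1,0,0],[0,0,-1.]])
    rv=np.degrees(cv2.Rodrigues(R.T@D)[0].ravel())
    print("t",round(s["time"],2),"pos",np.round(s["position"],4),"tool shift mm",(1000*R.T@(np.array([x,y,z])-s["position"])).round(1),"turn deg",rv.round(2),"F",np.round(s["ft_force"],2),"w",round(s["grip_width"]*87,1))
E
python3 -c "
from h import *
togo(.477,.231,.15)"
```

```text
t 2.23 pos [0.2402 0.529  0.2366] tool shift mm [-298.2  236.7   86.6] turn deg [ 0.01 -0.01  0.03] F [ 0.53 -0.6   0.48] w 87.1
```

Request:
{"api": "arm_command", "payload": {
  "motion": [
    [[-30,24,0],[0,0,0],0],
    [[-30,24,0],[0,0,0],0],
    [[-30,24,0],[0,0,0],0],
    [[-30,24,0],[0,0,0],0],
    [[-30,24,0],[0,0,0],0],
    [[-30,24,0],[0,0,0],0],
    [[-30,24,0],[0,0,0],0],
    [[-30,24,0],[0,0,0],0]
  ]
}}

```text
time: 2.9
position: [0.4324, 0.2886, 0.237]
tool_rot: [-2.221, -2.221, -0.002]
ft_force: [0.8, 0.3, 0.1]
grip_width: 1.0
```

Request:
{"api": "arm_command", "payload": {
  "motion": [
    [[-20,15,20],[0,0,0],0],
    [[-20,15,20],[0,0,0],0],
    [[-10,7,20],[0,0,0],0],
    [[-8,8,20],[0,0,0],0],
    [[0,0,0],[0,0,0],0],
    [[0,0,0],[0,0,0],0]
  ]
}}

```text
time: 3.4
position: [0.476, 0.2316, 0.1561]
tool_rot: [-2.223, -2.22, 0.003]
ft_force: [0.6, -0.1, 0.7]
grip_width: 0.999
```

```bash
python3 -c "
from h import *
togo(.477,.231,.080)
b,d=optics.get_image('scene'); cv2.imwrite('pics/s1.png',cv2.resize(b[60:220,180:400],(770,560)))
"
```

```text
t 3.4 pos [0.476  0.2316 0.1561] tool shift mm [-0.6  1.1 76.1] turn deg [-0.1   0.06 -0.08] F [ 0.58 -0.12  0.66] w 86.9
```

View pics/s1.png

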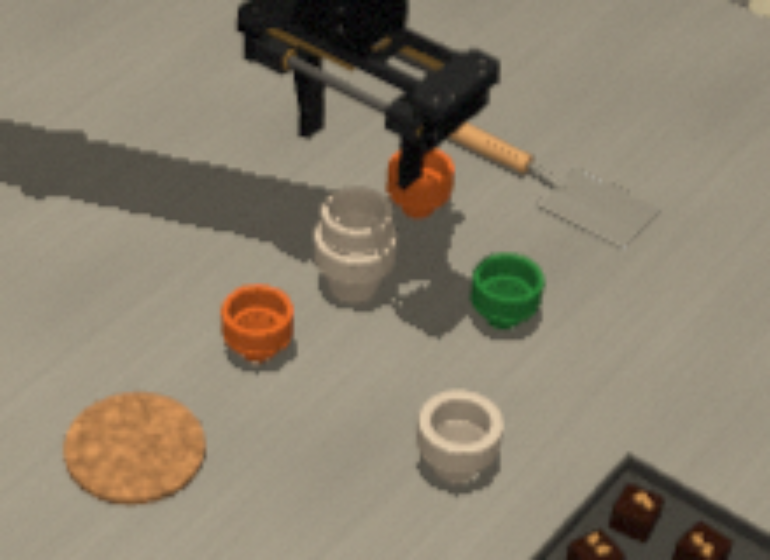

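The gripper is centred over the stack at crop (357,230) with both fingers outside it. I descend and grip.

Request:
{"api": "arm_command", "payload": {
  "motion": [
    [[0,0,15],[0,0,0],0],
    [[0,0,15],[0,0,0],0],
    [[0,0,15],[0,0,0],0],
    [[0,1,15],[0,0,0],0],
    [[0,0,10],[0,0,0],0],
    [[0,0,6.5],[0,0,0],0],
    [[0,0,0],[0,0,0],0],
    [[0,0,0],[0,0,0],0]
  ]
}}

```text
time: 4.12
position: [0.4777, 0.2329, 0.0808]
tool_rot: [2.221, 2.222, 0.001]
ft_force: [-0.0, -0.5, 0.4]
grip_width: 1.002
```

Request:
{"api": "arm_command", "payload": {
  "motion": [
    [[0,0,0],[0,0,0],0.25],
    [[0,0,0],[0,0,0],0.3],
    [[0,0,0],[0,0,0],0.4],
    [[0,0,0],[0,0,0],0.5],
    [[0,0,0],[0,0,0],0.5],
    [[0,0,0],[0,0,0],0.5]
  ],
  "force": 15
}}

```text
time: 4.62
position: [0.477, 0.2322, 0.0802]
tool_rot: [-2.221, -2.221, 0.001]
ft_force: [-1.5, -0.3, 2.0]
grip_width: 0.656
```

```bash
python3 -c "
from h import *
togo(.477,.231,.080)
"
```

```text
t 4.62 pos [0.477  0.2322 0.0802] tool shift mm [-1.2  0.   0.2] turn deg [-0.06 -0.01 -0.  ] F [-1.53 -0.3   1.96] w 57.1
```

Request:
{"api": "arm_command", "payload": {
  "motion": [
    [[0,0,-3],[0,0,0],0.5],
    [[0,0,-5],[0,0,0],0.5],
    [[0,0,-8],[0,0,0],0.5],
    [[0,0,-12],[0,0,0],0.5],
    [[0,0,-15],[0,0,0],0.5],
    [[0,0,-15],[0,0,0],0.5],
    [[0,0,-10],[0,0,0],0.5],
    [[0,0,0],[0,0,0],0.5]
  ]
}}

```text
time: 5.28
position: [0.4793, 0.2331, 0.1513]
tool_rot: [2.221, 2.221, 0.009]
ft_force: [0.9, -0.6, -0.9]
grip_width: 0.652
```

```bash
python3 -c "
from h import *
togo(.4445,-.266,.080)
b,d=optics.get_image('scene'); cv2.imwrite('pics/s2.png',cv2.resize(b[60:220,180:400],(770,560)))
C=cloud('scene',d); P=near(C,(.477,.231),.045,.05,.066); print(len(P),P.mean(0),encl(P))
"
```

```text
t 5.28 pos [0.4793 0.2331 0.1513] tool shift mm [-499.3  -35.    69.5] turn deg [ 0.26 -0.19 -0.  ] F [ 0.9  -0.57 -0.92] w 56.7
248 [0.47653073 0.22920902 0.05979399] (array([477.7, 231.7]), 36.7)
```

View pics/s2.png

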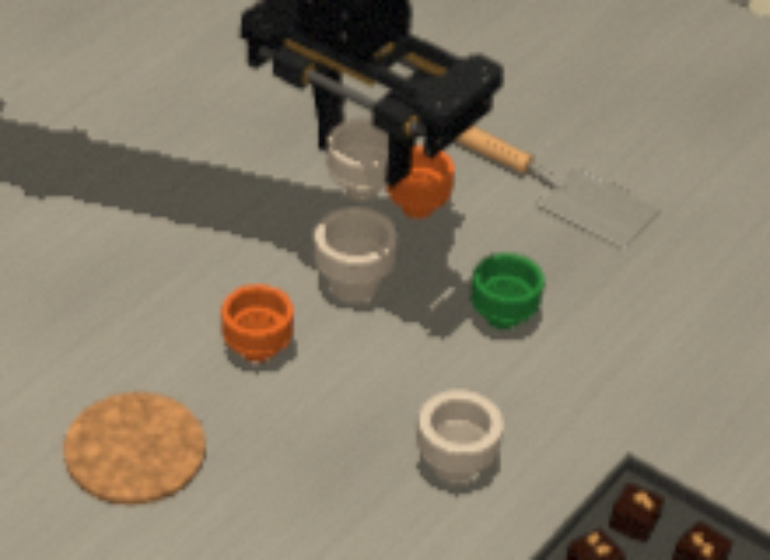

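The small basin is out at crop (357,158) and the large one stands unmoved at (355,255). I carry the small one to the board.

Request:
{"api": "arm_command", "payload": {
  "motion": [
    [[-15,0,0],[0,0,0],0.5],
    [[-25,0,0],[0,0,0],0.5],
    [[-30,0,0],[0,0,0],0.5],
    [[-30,0,0],[0,0,0],0.5],
    [[-30,0,0],[0,0,0],0.5],
    [[-30,0,0],[0,0,0],0.5],
    [[-30,0,0],[0,0,0],0.5],
    [[-30,0,0],[0,0,0],0.5]
  ]
}}

```text
time: 6.0
position: [0.4761, 0.0097, 0.147]
tool_rot: [-2.221, -2.22, 0.002]
ft_force: [1.7, 0.3, -2.1]
grip_width: 0.65
```

Request:
{"api": "arm_command", "payload": {
  "motion": [
    [[-30,0,0],[0,0,0],0.5],
    [[-30,0,0],[0,0,0],0.5],
    [[-30,0,0],[0,0,0],0.5],
    [[-30,-5,0],[0,0,0],0.5],
    [[-30,-10,0],[0,0,0],0.5],
    [[-30,-10,0],[0,0,0],0.5],
    [[-30,-8,0],[0,0,0],0.5],
    [[-30,-2,0],[0,0,0],0.5]
  ]
}}

```text
time: 6.67
position: [0.4394, -0.2296, 0.147]
tool_rot: [-2.221, -2.218, 0.0]
ft_force: [-0.4, -0.2, -1.9]
grip_width: 0.653
```

Request:
{"api": "arm_command", "payload": {
  "motion": [
    [[-25,0,0],[0,0,0],0.5],
    [[-10,0,0],[0,0,0],0.5],
    [[-4,0,10],[0,0,0],0.5],
    [[0,0,15],[0,0,0],0.5],
    [[0,0,15],[0,0,0],0.5],
    [[0,0,15],[0,0,0],0.5],
    [[0,0,10],[0,0,0],0.5],
    [[0,0,0],[0,0,0],0.5]
  ]
}}

```text
time: 7.33
position: [0.4401, -0.2652, 0.08]
tool_rot: [-2.217, -2.218, 0.004]
ft_force: [0.3, -0.0, -1.4]
grip_width: 0.655
```

```bash
python3 -c "
from h import *
togo(.4445,-.266,.0545)
b,d=optics.get_image('scene'); cv2.imwrite('pics/s3.png',cv2.resize(b[150:300,80:260],(720,600)))
"
```

```text
t 7.33 pos [ 0.4401 -0.2652  0.08  ] tool shift mm [-0.9  4.5 25.4] turn deg [-0.32 -0.11  0.03] F [ 0.34 -0.   -1.35] w 57.0
```

View pics/s3.png

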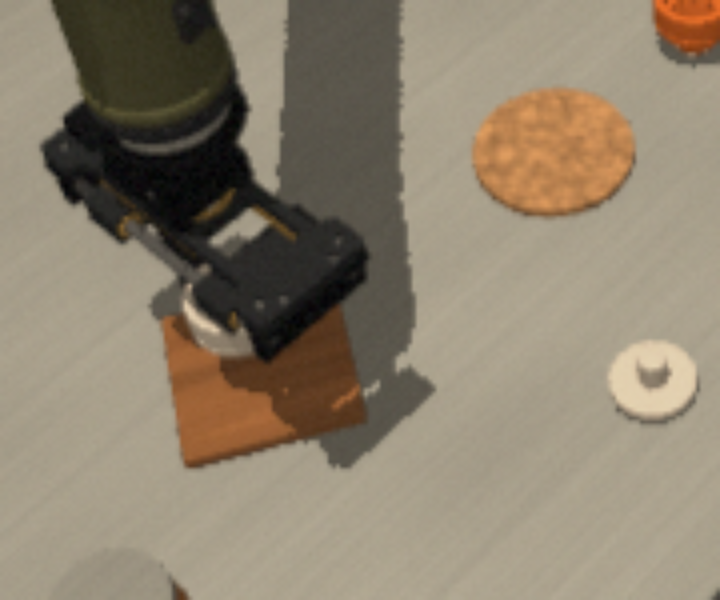

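Request:
{"api": "arm_command", "payload": {
  "motion": [
    [[0,2,8],[0,0,0],0.5],
    [[0,2,8],[0,0,0],0.5],
    [[0,0,4],[0,0,0],0.5],
    [[0,0,2],[0,0,0],0.5],
    [[0,0,1.5],[0,0,0],0.5],
    [[0,0,0],[0,0,0],0.5],
    [[0,0,0],[0,0,0],0.5]
  ]
}}

```text
time: 7.97
position: [0.4466, -0.267, 0.0597]
tool_rot: [2.221, 2.221, 0.0]
ft_force: [0.2, 0.1, -0.7]
grip_width: 0.649
```

Request:
{"api": "arm_command", "payload": {
  "motion": [
    [[0,0,1],[0,0,0],0.5],
    [[0,0,1],[0,0,0],0.5],
    [[0,0,0],[0,0,0],0.5]
  ]
}}

```text
time: 8.22
position: [0.4465, -0.2668, 0.0575]
tool_rot: [2.221, 2.222, 0.0]
ft_force: [-0.4, 0.1, -2.1]
grip_width: 0.653
```

Request:
{"api": "arm_command", "payload": {
  "motion": [
    [[0,0,1],[0,0,0],0.5],
    [[0,0,1],[0,0,0],0.5],
    [[0,0,0],[0,0,0],0.5]
  ]
}}

```text
time: 8.47
position: [0.4464, -0.2667, 0.0554]
tool_rot: [-2.221, -2.221, 0.0]
ft_force: [0.2, -0.5, -1.3]
grip_width: 0.656
```

Request:
{"api": "arm_command", "payload": {
  "motion": [
    [[0,0,1],[0,0,0],0.5],
    [[0,0,1],[0,0,0],0.5],
    [[0,0,0],[0,0,0],0.5]
  ]
}}

```text
time: 8.72
position: [0.4466, -0.267, 0.0541]
tool_rot: [-2.221, -2.221, -0.001]
ft_force: [-0.7, 0.9, 5.1]
grip_width: 0.651
```

Contact (about +6 N). I release it and rise.

Request:
{"api": "arm_command", "payload": {
  "motion": [
    [[0,0,-0.7],[0,0,0],0.5],
    [[0,0,0],[0,0,0],0.3],
    [[0,0,0],[0,0,0],0.2],
    [[0,0,0],[0,0,0],0.1],
    [[0,0,0],[0,0,0],0],
    [[0,0,0],[0,0,0],0],
    [[0,0,0],[0,0,0],0],
    [[0,0,0],[0,0,0],0]
  ]
}}

```text
time: 9.38
position: [0.4466, -0.2668, 0.0542]
tool_rot: [2.221, 2.222, 0.0]
ft_force: [0.6, 0.3, -0.5]
grip_width: 0.981
```

Request:
{"api": "arm_command", "payload": {
  "motion": [
    [[0,0,-5],[0,0,0],0],
    [[0,0,-10],[0,0,0],0],
    [[0,0,-20],[0,0,0],0],
    [[0,0,-20],[0,0,0],0],
    [[0,0,-20],[0,0,0],0],
    [[10,0,-20],[0,0,0],0],
    [[30,0,0],[0,0,0],0],
    [[30,0,0],[0,0,0],0]
  ]
}}

```text
time: 10.05
position: [0.4473, -0.1981, 0.1516]
tool_rot: [2.224, 2.214, 0.004]
ft_force: [-0.2, 0.7, -0.5]
grip_width: 1.0
```

Request:
{"api": "arm_command", "payload": {
  "motion": [
    [[35,0,0],[0,0,0],0],
    [[35,0,0],[0,0,0],0],
    [[35,0,0],[0,0,0],0],
    [[35,4,0],[0,0,0],0],
    [[35,6,0],[0,0,0],0],
    [[35,6,0],[0,0,0],0],
    [[35,6,0],[0,0,0],0],
    [[35,6,0],[0,0,0],0]
  ]
}}

```text
time: 10.72
position: [0.4749, 0.0847, 0.1505]
tool_rot: [2.222, 2.221, 0.003]
ft_force: [0.7, 0.1, 0.2]
grip_width: 1.001
```

```bash
python3 -c "
from h import *
togo(.477,.231,.055)
for n in('scene','top'):
    b,d=optics.get_image(n); cv2.imwrite(f'pics/{n}4.png',b)
    C=cloud(n,d)
    P=near(C,(.446,-.267),.045,.05,.07); print('small',np.median(P[:,2]),encl(P),len(P))
    P=near(C,(.477,.231),.045,.05,.066); print('large',encl(P),len(P))
"
```

```text
t 10.72 pos [0.4749 0.0847 0.1505] tool shift mm [146.2   1.9  95.6] turn deg [ 0.1  -0.06 -0.02] F [0.74 0.15 0.22] w 87.1
small 0.06152570995159397 (array([ 446.1, -267.2]), 30.3) 274
large (array([475.2, 231.3]), 36.7) 184
small 0.059961984070152165 (array([ 447.3, -267. ]), 28.6) 105
large (array([476.6, 231.1]), 34.1) 132
```

View pics/scene4.png

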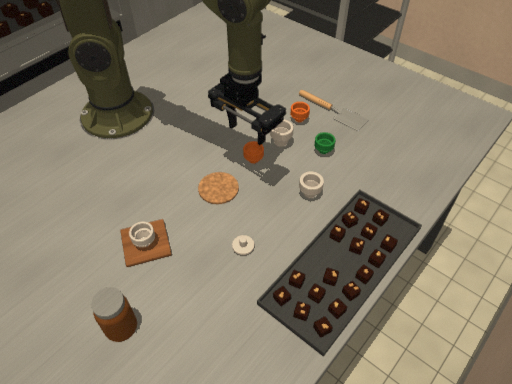

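The small basin stands upright on the board at (143,236), rim at 60 mm as expected, and the large one is empty in its place at (283,133). Next I take the large one.

Request:
{"api": "arm_command", "payload": {
  "motion": [
    [[30,1,0],[0,0,0],0],
    [[30,1,0],[0,0,0],0],
    [[30,0,0],[0,0,0],0],
    [[30,0,0],[0,0,0],0],
    [[20,0,0],[0,0,0],0],
    [[6,0,15],[0,0,0],0],
    [[0,0,15],[0,0,0],0],
    [[0,0,15],[0,0,0],0]
  ]
}}

```text
time: 11.48
position: [0.4771, 0.2294, 0.1049]
tool_rot: [2.22, 2.222, 0.002]
ft_force: [0.4, -1.1, -0.7]
grip_width: 1.0
```

Request:
{"api": "arm_command", "payload": {
  "motion": [
    [[0,0,15],[0,0,0],0],
    [[0,0,15],[0,0,0],0],
    [[0,0,10],[0,0,0],0],
    [[0,0,6],[0,0,0],0],
    [[0,0,4],[0,0,0],0],
    [[0,0,0],[0,0,0],0],
    [[0,0,0],[0,0,0],0]
  ]
}}

```text
time: 12.07
position: [0.477, 0.2292, 0.0549]
tool_rot: [2.221, 2.221, 0.001]
ft_force: [0.1, 0.1, 0.8]
grip_width: 1.001
```

```bash
python3 -c "
from h import *
togo(.477,.231,.055)"
```

```text
t 12.07 pos [0.477  0.2292 0.0549] tool shift mm [ 1.8  0.  -0.1] turn deg [ 0.05 -0.02 -0.01] F [0.05 0.14 0.82] w 87.0
```

Request:
{"api": "arm_command", "payload": {
  "motion": [
    [[1.8,0,0],[0,0,0],0],
    [[0,0,0],[0,0,0],0.15],
    [[0,0,0],[0,0,0],0.25],
    [[0,0,0],[0,0,0],0.35],
    [[0,0,0],[0,0,0],0.4],
    [[0,0,0],[0,0,0],0.4],
    [[0,0,0],[0,0,0],0.4],
    [[0,0,0],[0,0,0],0.4]
  ],
  "force": 20
}}

```text
time: 12.73
position: [0.4758, 0.2311, 0.0545]
tool_rot: [-2.221, -2.221, 0.001]
ft_force: [-3.5, 0.1, 6.1]
grip_width: 0.783
```

Request:
{"api": "arm_command", "payload": {
  "motion": [
    [[0,0,-3],[0,0,0],0.4],
    [[0,0,-6],[0,0,0],0.4],
    [[0,0,-10],[0,0,0],0.4],
    [[0,0,-15],[0,0,0],0.4],
    [[0,0,-15],[0,0,0],0.4],
    [[0,0,-15],[0,0,0],0.4],
    [[0,0,-6],[0,0,0],0.4],
    [[0,0,0],[0,0,0],0.4]
  ]
}}

```text
time: 13.4
position: [0.4778, 0.2316, 0.1263]
tool_rot: [2.221, 2.221, 0.006]
ft_force: [1.2, 0.3, -3.5]
grip_width: 0.783
```

```bash
python3 -c "
from h import *
togo(.4595,-.0195,.063)"
```

```text
t 13.4 pos [0.4778 0.2316 0.1263] tool shift mm [-251.2  -18.5   62.6] turn deg [ 0.2  -0.14 -0.  ] F [ 1.21  0.34 -3.5 ] w 68.1
```

```bash
python3 -c "
from h import *
for n in('top','scene'):
    b=cv2.imread(f'pics/{n}0.png'); d=np.load(n+'0.npy'); C=cloud(n,d)
    hsv=cv2.cvtColor(b,cv2.COLOR_BGR2HSV)
    m=(np.hypot(C[...,0]-.46,C[...,1]+.02)<.08)&(hsv[...,1]>90)
    P=C[m]; print(n,m.sum(),P.mean(0).round(4),encl(P))
"
```

```text
top 881 [ 0.4586 -0.0172  0.0525] (array([459.8, -18.1]), 54.4)
scene 1034 [ 0.4603 -0.0222  0.0114] (array([456.1, -20.9]), 57.4)
```

Request:
{"api": "arm_command", "payload": {
  "motion": [
    [[-15,-1,0],[0,0,0],0.4],
    [[-25,-2,0],[0,0,0],0.4],
    [[-30,-2,0],[0,0,0],0.4],
    [[-30,-3,0],[0,0,0],0.4],
    [[-30,-3,0],[0,0,0],0.4],
    [[-30,-3,0],[0,0,0],0.4],
    [[-30,-2,0],[0,0,0],0.4],
    [[-30,-2,0],[0,0,0],0.4]
  ]
}}

```text
time: 14.07
position: [0.4569, 0.0087, 0.1232]
tool_rot: [-2.221, -2.22, 0.002]
ft_force: [1.5, 0.3, -3.0]
grip_width: 0.786
```

Request:
{"api": "arm_command", "payload": {
  "motion": [
    [[-20,0,0],[0,0,0],0.4],
    [[-10,0,5],[0,0,0],0.4],
    [[-1,0,10],[0,0,0],0.4],
    [[0,0,12],[0,0,0],0.4],
    [[0,0,12],[0,0,0],0.4],
    [[0,0,8],[0,0,0],0.4],
    [[0,0,4],[0,0,0],0.4],
    [[0,0,0],[0,0,0],0.4]
  ]
}}

```text
time: 14.73
position: [0.4572, -0.0198, 0.0718]
tool_rot: [-2.22, -2.221, 0.004]
ft_force: [-0.1, -0.4, -3.1]
grip_width: 0.783
```

```bash
python3 -c "
from h import *
togo(.4595,-.0195,.063)"
```

```text
t 14.73 pos [ 0.4572 -0.0198  0.0718] tool shift mm [0.3 2.3 8.8] turn deg [-0.17  0.05  0.04] F [-0.06 -0.41 -3.09] w 68.1
```

Request:
{"api": "arm_command", "payload": {
  "motion": [
    [[0,2,3],[0,0,0],0.4],
    [[0,0,2],[0,0,0],0.4],
    [[0,0,1],[0,0,0],0.4],
    [[0,0,0],[0,0,0],0.4]
  ]
}}

```text
time: 15.07
position: [0.4606, -0.0199, 0.0673]
tool_rot: [2.221, 2.222, 0.0]
ft_force: [0.1, -0.1, -3.5]
grip_width: 0.789
```

Request:
{"api": "arm_command", "payload": {
  "motion": [
    [[0,0,1],[0,0,0],0.4],
    [[0,0,1],[0,0,0],0.4],
    [[0,0,0],[0,0,0],0.4]
  ]
}}

```text
time: 15.32
position: [0.4605, -0.02, 0.0652]
tool_rot: [-2.221, -2.222, -0.0]
ft_force: [-0.5, -0.3, -3.1]
grip_width: 0.783
```

Request:
{"api": "arm_command", "payload": {
  "motion": [
    [[0,0,1],[0,0,0],0.4],
    [[0,0,0],[0,0,0],0.4]
  ]
}}

```text
time: 15.48
position: [0.4604, -0.02, 0.0642]
tool_rot: [-2.221, -2.221, -0.0]
ft_force: [0.4, -0.4, -4.0]
grip_width: 0.783
```

Request:
{"api": "arm_command", "payload": {
  "motion": [
    [[0,0,0.7],[0,0,0],0.4],
    [[0,0,0.7],[0,0,0],0.4],
    [[0,0,0],[0,0,0],0.4]
  ]
}}

```text
time: 15.73
position: [0.4604, -0.02, 0.0627]
tool_rot: [-2.221, -2.221, 0.0]
ft_force: [-0.5, -0.2, -3.9]
grip_width: 0.787
```

Request:
{"api": "arm_command", "payload": {
  "motion": [
    [[0,0,0.5],[0,0,0],0.4],
    [[0,0,0],[0,0,0],0.4]
  ]
}}

```text
time: 15.9
position: [0.4605, -0.02, 0.0625]
tool_rot: [-2.221, -2.221, -0.0]
ft_force: [-1.4, -0.2, -0.6]
grip_width: 0.784
```

Contact: the weight has come off. I release, rise and check.

Request:
{"api": "arm_command", "payload": {
  "motion": [
    [[0,0,0],[0,0,0],0.2],
    [[0,0,0],[0,0,0],0.15],
    [[0,0,0],[0,0,0],0.1],
    [[0,0,0],[0,0,0],0],
    [[0,0,0],[0,0,0],0],
    [[0,0,0],[0,0,0],0],
    [[0,0,-5],[0,0,0],0],
    [[0,0,-15],[0,0,0],0]
  ]
}}

```text
time: 16.57
position: [0.4589, -0.0202, 0.0812]
tool_rot: [-2.22, -2.22, 0.005]
ft_force: [1.4, -0.8, 0.7]
grip_width: 0.998
```

Request:
{"api": "arm_command", "payload": {
  "motion": [
    [[0,0,-25],[0,0,0],0],
    [[0,0,-25],[0,0,0],0],
    [[0,20,-25],[0,0,0],0],
    [[10,30,-10],[0,0,0],0],
    [[20,30,0],[0,0,0],0],
    [[25,30,0],[0,0,0],0],
    [[25,30,0],[0,0,0],0],
    [[25,30,0],[0,0,0],0]
  ]
}}

```text
time: 17.23
position: [0.6319, 0.0865, 0.1677]
tool_rot: [-2.221, -2.222, -0.001]
ft_force: [0.2, -0.0, 0.2]
grip_width: 0.998
```

```bash
python3 -c "
from h import *
for n in('scene','top'):
    b,d=optics.get_image(n); cv2.imwrite(f'pics/{n}5.png',b)
    C=cloud(n,d)
    P=near(C,(.46,-.02),.045,.06,.078); print('large',len(P),P[:,2].mean(),encl(P))
    P=near(C,(.659,.126),.045,.046,.062); print('med',len(P),P[:,2].mean(),encl(P))
togo(.659,.126,.049)
"
```

```text
large 285 0.06894156021134229 (array([460.5, -19.5]), 35.2)
med 289 0.05489624406856179 (array([657.9, 127.3]), 33.8)
large 153 0.0680379901078025 (array([462. , -19.7]), 33.4)
med 0 nan (array([0., 0.]), 0.0)
t 17.33 pos [0.6332 0.092  0.1654] tool shift mm [ 33.8  26.  116.4] turn deg [-0.    0.01  0.47] F [-0.4   0.17 -0.15] w 87.0<string>:7: RuntimeWarning: Mean of empty slice.
  ret = ret.dtype.type(ret / rcount)
```

View pics/top5.png

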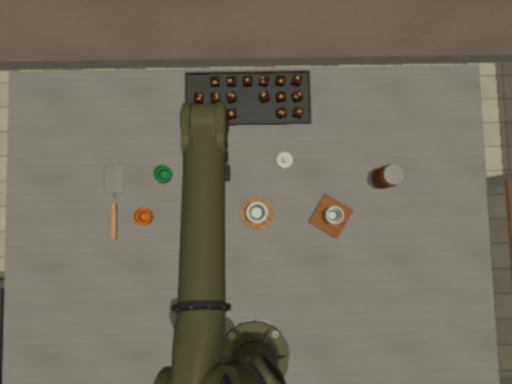

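Top view: the large basin is centred on the mat at (257,212) and the small one is on the board at (333,215). The large rim measures 68 mm at (0.461,-0.020). Next is the medium basin.

Request:
{"api": "arm_command", "payload": {
  "motion": [
    [[12,10,10],[0,0,0],0],
    [[12,10,15],[0,0,0],0],
    [[8,5,20],[0,0,0],0],
    [[2,1,20],[0,0,0],0],
    [[0,0,15],[0,0,0],0],
    [[0,0,5],[0,0,0],0],
    [[0,0,0],[0,0,0],0],
    [[0,0,0],[0,0,0],0]
  ]
}}

```text
time: 18.0
position: [0.6567, 0.1186, 0.0832]
tool_rot: [2.222, 2.221, 0.001]
ft_force: [-0.0, -0.6, -0.2]
grip_width: 0.998
```

```bash
python3 -c "
from h import *
togo(.659,.1262,.050)"
```

```text
t 18.0 pos [0.6567 0.1186 0.0832] tool shift mm [ 7.6  2.3 33.2] turn deg [ 0.04 -0.   -0.02] F [-0.04 -0.56 -0.18] w 86.8
```

Request:
{"api": "arm_command", "payload": {
  "motion": [
    [[7.5,2.3,0],[0,0,0],0],
    [[0,0,5],[0,0,0],0],
    [[0,0,10],[0,0,0],0],
    [[0,0,10],[0,0,0],0],
    [[0,0,5],[0,0,0],0],
    [[0,0,3],[0,0,0],0],
    [[0,0,0],[0,0,0],0],
    [[0,0,0],[0,0,0],0]
  ]
}}

```text
time: 18.67
position: [0.6587, 0.1262, 0.0491]
tool_rot: [-2.222, -2.221, 0.001]
ft_force: [-0.2, -0.4, 0.3]
grip_width: 1.002
```

Request:
{"api": "arm_command", "payload": {
  "motion": [
    [[0,0,0],[0,0,0],0.2],
    [[0,0,0],[0,0,0],0.25],
    [[0,0,0],[0,0,0],0.3],
    [[0,0,0],[0,0,0],0.4],
    [[0,0,0],[0,0,0],0.4],
    [[0,0,0],[0,0,0],0.4],
    [[0,0,0],[0,0,0],0.4]
  ],
  "force": 18
}}

```text
time: 19.25
position: [0.6586, 0.1265, 0.0496]
tool_rot: [-2.221, -2.221, 0.0]
ft_force: [-1.7, -0.1, 2.8]
grip_width: 0.714
```

```bash
python3 -c "
from h import *
togo(.659,.1262,.050)"
```

```text
t 19.25 pos [0.6586 0.1265 0.0496] tool shift mm [-0.3  0.4 -0.4] turn deg [-0.02 -0.01  0.  ] F [-1.66 -0.12  2.78] w 62.1
```

Request:
{"api": "arm_command", "payload": {
  "motion": [
    [[0,0,-3],[0,0,0],0.4],
    [[0,0,-8],[0,0,0],0.4],
    [[0,0,-15],[0,0,0],0.4],
    [[0,0,-20],[0,0,0],0.4],
    [[0,0,-20],[0,0,0],0.4],
    [[0,0,-20],[0,0,0],0.4],
    [[0,0,-14],[0,0,0],0.4],
    [[-10,-13,-4],[0,0,0],0.4]
  ]
}}

```text
time: 19.92
position: [0.6491, 0.1192, 0.1576]
tool_rot: [2.216, 2.222, 0.011]
ft_force: [0.5, 1.4, -1.0]
grip_width: 0.708
```

Request:
{"api": "arm_command", "payload": {
  "motion": [
    [[-20,-25,0],[0,0,0],0.4],
    [[-20,-28,0],[0,0,0],0.4],
    [[-20,-28,0],[0,0,0],0.4],
    [[-20,-28,0],[0,0,0],0.4],
    [[-20,-28,0],[0,0,0],0.4],
    [[-18,-25,0],[0,0,0],0.4],
    [[-10,-12,0],[0,0,0],0.4],
    [[-4,-5,0],[0,0,0],0.4]
  ]
}}

```text
time: 20.58
position: [0.465, -0.0175, 0.1539]
tool_rot: [-2.224, -2.217, -0.003]
ft_force: [0.1, -0.6, -0.9]
grip_width: 0.709
```

Request:
{"api": "arm_command", "payload": {
  "motion": [
    [[0,0,0],[0,0,0],0.4],
    [[0,0,0],[0,0,0],0.4],
    [[0,0,0],[0,0,0],0.4]
  ]
}}

```text
time: 20.83
position: [0.468, -0.0146, 0.1539]
tool_rot: [2.219, 2.222, 0.001]
ft_force: [-0.1, -0.3, -1.5]
grip_width: 0.708
```

```bash
python3 -c "
from h import *
togo(.4605,-.0197,.120)"
```

```text
t 20.83 pos [ 0.468  -0.0146  0.1539] tool shift mm [-5.1 -7.6 33.8] turn deg [0.08 0.01 0.07] F [-0.12 -0.28 -1.47] w 61.6
```

Request:
{"api": "arm_command", "payload": {
  "motion": [
    [[-5,-7.5,10],[0,0,0],0.4],
    [[0,0,12],[0,0,0],0.4],
    [[0,0,6],[0,0,0],0.4],
    [[0,0,0],[0,0,0],0.4],
    [[0,0,0],[0,0,0],0.4],
    [[0,0,0],[0,0,0],0.4]
  ]
}}

```text
time: 21.33
position: [0.4601, -0.0203, 0.1258]
tool_rot: [2.22, 2.221, 0.0]
ft_force: [-0.2, 0.1, -2.1]
grip_width: 0.713
```

```bash
python3 -c "
from h import *
togo(.4605,-.0197,.105)
b,d=optics.get_image('scene'); cv2.imwrite('pics/s6.png',cv2.resize(b[120:240,150:300],(750,600)))
"
```

```text
t 21.33 pos [ 0.4601 -0.0203  0.1258] tool shift mm [ 0.6  0.4 20.8] turn deg [0.04 0.03 0.03] F [-0.25  0.13 -2.06] w 62.0
```

View pics/s6.png

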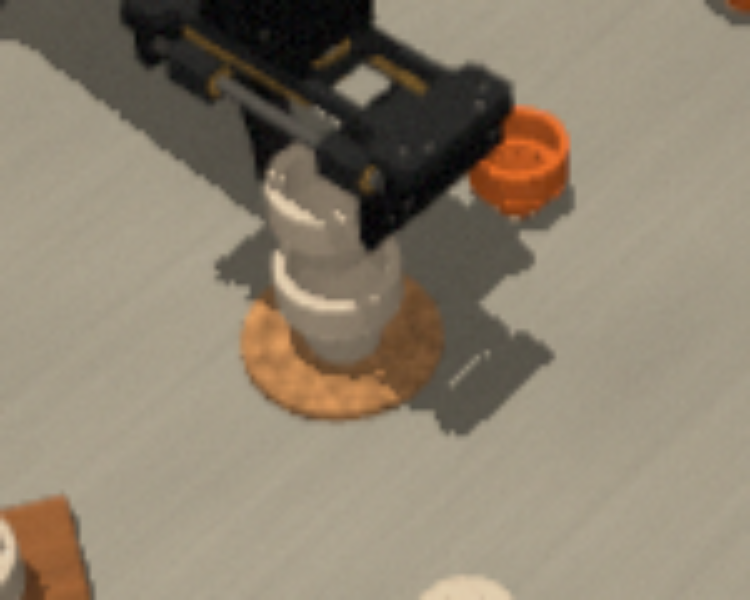

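The medium basin hangs upright, coaxial above the large basin's mouth at crop (335,280). I lower it in stages, watching the force.

Request:
{"api": "arm_command", "payload": {
  "motion": [
    [[0.5,0.3,3],[0,0,0],0.4],
    [[0,0,3],[0,0,0],0.4],
    [[0,0,3],[0,0,0],0.4],
    [[0,0,3],[0,0,0],0.4],
    [[0,0,3],[0,0,0],0.4],
    [[0,0,0],[0,0,0],0.4]
  ]
}}

```text
time: 21.88
position: [0.459, -0.0201, 0.1096]
tool_rot: [-2.221, -2.221, 0.002]
ft_force: [-0.4, -0.6, -2.0]
grip_width: 0.709
```

Request:
{"api": "arm_command", "payload": {
  "motion": [
    [[0,0,2.5],[0,0,0],0.4],
    [[0,0,2.5],[0,0,0],0.4],
    [[0,0,2.5],[0,0,0],0.4],
    [[0,0,2.5],[0,0,0],0.4],
    [[0,0,0],[0,0,0],0.4]
  ]
}}

```text
time: 22.3
position: [0.4592, -0.02, 0.0998]
tool_rot: [-2.221, -2.221, 0.001]
ft_force: [-0.6, -0.3, -1.4]
grip_width: 0.711
```

Request:
{"api": "arm_command", "payload": {
  "motion": [
    [[0,0,2],[0,0,0],0.4],
    [[0,0,2],[0,0,0],0.4],
    [[0,0,0],[0,0,0],0.4]
  ]
}}

```text
time: 22.55
position: [0.4594, -0.0201, 0.096]
tool_rot: [-2.221, -2.221, 0.001]
ft_force: [-0.0, 0.0, -2.4]
grip_width: 0.713
```

Request:
{"api": "arm_command", "payload": {
  "motion": [
    [[0.2,0.8,1],[0,0,0],0.4],
    [[0,0,1],[0,0,0],0.4],
    [[0,0,1],[0,0,0],0.4],
    [[0,0,0],[0,0,0],0.4]
  ]
}}

```text
time: 22.88
position: [0.4603, -0.0198, 0.0932]
tool_rot: [-2.221, -2.221, 0.0]
ft_force: [-0.7, 0.2, -1.4]
grip_width: 0.711
```

Request:
{"api": "arm_command", "payload": {
  "motion": [
    [[0,0,1],[0,0,0],0.4],
    [[0,0,1],[0,0,0],0.4],
    [[0,0,0],[0,0,0],0.4]
  ]
}}

```text
time: 23.13
position: [0.4603, -0.0198, 0.0912]
tool_rot: [-2.221, -2.221, 0.0]
ft_force: [-0.4, 0.2, -1.7]
grip_width: 0.715
```

Request:
{"api": "arm_command", "payload": {
  "motion": [
    [[0,0,0.7],[0,0,0],0.4],
    [[0,0,0],[0,0,0],0.4]
  ]
}}

```text
time: 23.3
position: [0.4603, -0.0198, 0.0906]
tool_rot: [-2.221, -2.221, 0.0]
ft_force: [-0.5, 0.2, -1.3]
grip_width: 0.71
```

Request:
{"api": "arm_command", "payload": {
  "motion": [
    [[0,0,0.7],[0,0,0],0.4],
    [[0,0,0],[0,0,0],0.4]
  ]
}}

```text
time: 23.47
position: [0.4604, -0.0198, 0.0899]
tool_rot: [-2.221, -2.221, -0.0]
ft_force: [-0.3, -0.5, -1.0]
grip_width: 0.709
```

Request:
{"api": "arm_command", "payload": {
  "motion": [
    [[0,0,0.6],[0,0,0],0.4],
    [[0,0,0],[0,0,0],0.4]
  ]
}}

```text
time: 23.63
position: [0.4605, -0.0198, 0.0896]
tool_rot: [-2.221, -2.221, -0.0]
ft_force: [-1.0, 0.1, 0.3]
grip_width: 0.711
```

It is seated at the expected height (89.6 mm). I release, rise and check.

Request:
{"api": "arm_command", "payload": {
  "motion": [
    [[0,0,0],[0,0,0],0.27],
    [[0,0,0],[0,0,0],0.2],
    [[0,0,0],[0,0,0],0.1],
    [[0,0,0],[0,0,0],0],
    [[0,0,0],[0,0,0],0],
    [[0,0,0],[0,0,0],0],
    [[0,0,-4],[0,0,0],0],
    [[0,0,-12],[0,0,0],0]
  ]
}}

```text
time: 24.3
position: [0.4591, -0.02, 0.1044]
tool_rot: [-2.22, -2.22, 0.004]
ft_force: [0.5, 0.1, 0.8]
grip_width: 0.995
```

Request:
{"api": "arm_command", "payload": {
  "motion": [
    [[0,0,-25],[0,0,0],0],
    [[0,0,-25],[0,0,0],0],
    [[-20,0,-10],[0,0,0],0],
    [[-30,0,0],[0,0,0],0],
    [[-30,0,0],[0,0,0],0],
    [[-30,0,0],[0,0,0],0],
    [[-30,0,0],[0,0,0],0],
    [[-30,0,0],[0,0,0],0]
  ]
}}

```text
time: 24.97
position: [0.4604, -0.1911, 0.1659]
tool_rot: [2.221, 2.222, 0.002]
ft_force: [0.7, 0.4, -0.3]
grip_width: 1.001
```

Request:
{"api": "arm_command", "payload": {
  "motion": [
    [[-30,-5,0],[0,0,0],0],
    [[-20,-5,0],[0,0,0],0],
    [[-10,-3,0],[0,0,0],0],
    [[0,0,0],[0,0,0],0],
    [[0,0,0],[0,0,0],0]
  ]
}}

```text
time: 25.38
position: [0.4473, -0.2499, 0.1655]
tool_rot: [-2.223, -2.22, -0.0]
ft_force: [-0.0, 1.1, 0.1]
grip_width: 0.999
```

```bash
python3 -c "
from h import *
for n in('scene','top'):
    b,d=optics.get_image(n); cv2.imwrite(f'pics/{n}7.png',b)
    C=cloud(n,d)
    P=near(C,(.46,-.02),.045,.087,.105); print('med',len(P),P[:,2].mean(),P[:,:2].mean(0),encl(P))
    if n=='scene': cv2.imwrite('pics/s7.png',cv2.resize(b[140:240,160:285],(750,600)))
togo(.447,-.267,.055)
"
```

```text
med 273 0.09562632620459739 [ 0.46234922 -0.02157636] (array([460.6, -19.8]), 32.8)
med 164 0.09401758926194634 [ 0.46187447 -0.02035992] (array([462.4, -21. ]), 31.3)
t 25.48 pos [ 0.4479 -0.2484  0.1653] tool shift mm [-18.7  -1.  110.3] turn deg [ 0.01 -0.05  0.1 ] F [-0.34 -0.06  0.91] w 87.0
```

View pics/s7.png

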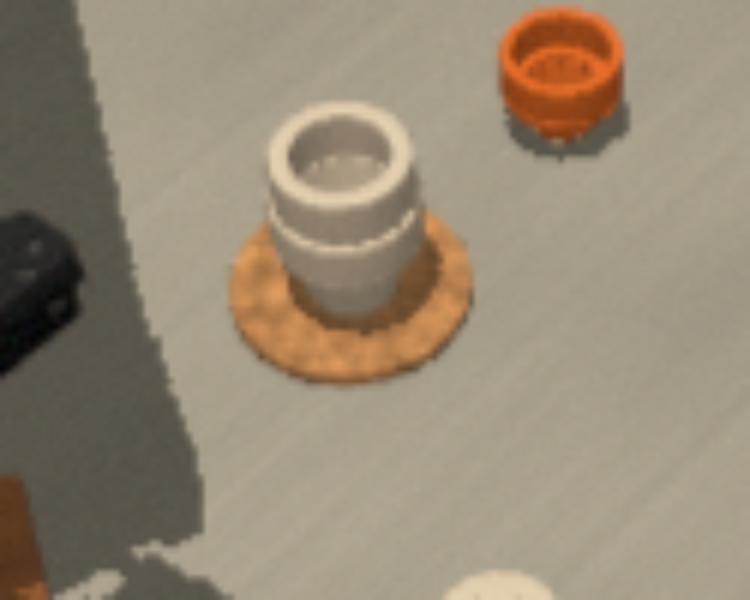

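The medium basin is fully nested at crop (345,200), rim at 94 mm as expected. Next I fetch the small basin.

Request:
{"api": "arm_command", "payload": {
  "motion": [
    [[-10,-1,15],[0,0,0],0],
    [[-8.5,0,20],[0,0,0],0],
    [[0,0,20],[0,0,0],0],
    [[0,0,15],[0,0,0],0],
    [[0,0,5],[0,0,0],0],
    [[0,0,0],[0,0,0],0],
    [[0,0,0],[0,0,0],0]
  ]
}}

```text
time: 26.07
position: [0.447, -0.2677, 0.0908]
tool_rot: [2.22, 2.223, 0.001]
ft_force: [0.5, 0.4, 0.5]
grip_width: 1.001
```

```bash
python3 -c "
from h import *
togo(.447,-.267,.055)"
```

```text
t 26.07 pos [ 0.447  -0.2677  0.0908] tool shift mm [ 0.7 -0.1 35.8] turn deg [ 0.02 -0.    0.09] F [0.5  0.41 0.46] w 87.1
```

Request:
{"api": "arm_command", "payload": {
  "motion": [
    [[0.5,0,8],[0,0,0],0],
    [[0,0,10],[0,0,0],0],
    [[0,0,10],[0,0,0],0],
    [[0,0,5],[0,0,0],0],
    [[0,0,2],[0,0,0],0],
    [[0,0,0],[0,0,0],0],
    [[0,0,0],[0,0,0],0]
  ]
}}

```text
time: 26.65
position: [0.4463, -0.2681, 0.0553]
tool_rot: [-2.222, -2.221, 0.0]
ft_force: [0.1, -0.3, -0.2]
grip_width: 1.0
```

Request:
{"api": "arm_command", "payload": {
  "motion": [
    [[0,0,0],[0,0,0],0.2],
    [[0,0,0],[0,0,0],0.3],
    [[0,0,0],[0,0,0],0.4],
    [[0,0,0],[0,0,0],0.5],
    [[0,0,0],[0,0,0],0.5],
    [[0,0,0],[0,0,0],0.5],
    [[0,0,0],[0,0,0],0.5]
  ],
  "force": 15
}}

```text
time: 27.23
position: [0.4464, -0.2678, 0.0555]
tool_rot: [-2.221, -2.221, -0.0]
ft_force: [0.2, 0.3, 1.1]
grip_width: 0.648
```

```bash
python3 -c "
from h import *
togo(.447,-.267,.055)"
```

```text
t 27.23 pos [ 0.4464 -0.2678  0.0555] tool shift mm [0.8 0.6 0.5] turn deg [ 0.   -0.01  0.  ] F [0.19 0.26 1.08] w 56.4
```

Request:
{"api": "arm_command", "payload": {
  "motion": [
    [[0,0,-3],[0,0,0],0.5],
    [[0,0,-8],[0,0,0],0.5],
    [[0,0,-15],[0,0,0],0.5],
    [[0,0,-22],[0,0,0],0.5],
    [[0,0,-25],[0,0,0],0.5],
    [[0,0,-25],[0,0,0],0.5],
    [[0,0,-20],[0,0,0],0.5],
    [[0,0,-12],[0,0,0],0.5]
  ]
}}

```text
time: 27.9
position: [0.4471, -0.2686, 0.188]
tool_rot: [2.22, 2.219, 0.003]
ft_force: [0.9, -0.0, -0.9]
grip_width: 0.654
```

```bash
python3 -c "
from h import *
togo(.4605,-.0197,.16)"
```

```text
t 27.9 pos [ 0.4471 -0.2686  0.188 ] tool shift mm [248.9  13.2  28. ] turn deg [ 0.19  0.02 -0.03] F [ 0.85 -0.02 -0.92] w 56.9
```

Request:
{"api": "arm_command", "payload": {
  "motion": [
    [[15,1,0],[0,0,0],0.5],
    [[25,2,0],[0,0,0],0.5],
    [[32,2,0],[0,0,0],0.5],
    [[34,2,0],[0,0,0],0.5],
    [[34,2,0],[0,0,0],0.5],
    [[34,2,0],[0,0,0],0.5],
    [[32,2,0],[0,0,0],0.5],
    [[22,0,0],[0,0,0],0.5]
  ]
}}

```text
time: 28.57
position: [0.459, -0.0363, 0.1853]
tool_rot: [-2.217, -2.224, -0.001]
ft_force: [0.8, 0.1, -2.0]
grip_width: 0.655
```

Request:
{"api": "arm_command", "payload": {
  "motion": [
    [[14,0,0],[0,0,0],0.5],
    [[5,0,5],[0,0,0],0.5],
    [[0,0,10],[0,0,0],0.5],
    [[0,0,10],[0,0,0],0.5],
    [[0,0,0],[0,0,0],0.5],
    [[0,0,0],[0,0,0],0.5],
    [[0,0,0],[0,0,0],0.5]
  ]
}}

```text
time: 29.15
position: [0.4593, -0.022, 0.1602]
tool_rot: [2.224, 2.219, -0.001]
ft_force: [-0.5, -0.9, -1.5]
grip_width: 0.651
```

```bash
python3 -c "
from h import *
togo(.4605,-.0206,.149)
b,d=optics.get_image('scene'); cv2.imwrite('pics/s8.png',cv2.resize(b[110:240,150:312],(750,600)))"
```

```text
t 29.15 pos [ 0.4593 -0.022   0.1602] tool shift mm [ 1.4  1.2 11.2] turn deg [-0.02  0.02 -0.12] F [-0.52 -0.89 -1.53] w 56.7
```

View pics/s8.png

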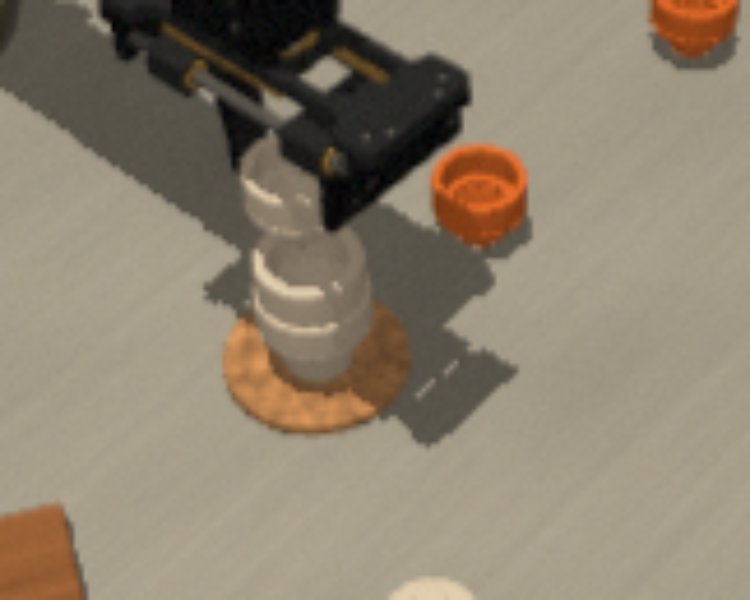

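The small basin hangs at crop (285,190) over the medium's mouth at (312,260), a bit to the left (about 1 mm by the readings). I correct that and lower it.

Request:
{"api": "arm_command", "payload": {
  "motion": [
    [[1.4,1.2,0],[0,0,0],0.5],
    [[0,0,5],[0,0,0],0.5],
    [[0,0,5],[0,0,0],0.5],
    [[0,0,5],[0,0,0],0.5],
    [[0,0,4],[0,0,0],0.5],
    [[0,0,3],[0,0,0],0.5],
    [[0,0,0],[0,0,0],0.5],
    [[0,0,0],[0,0,0],0.5]
  ]
}}

```text
time: 29.87
position: [0.4605, -0.0195, 0.1381]
tool_rot: [-2.221, -2.221, 0.001]
ft_force: [0.1, -0.2, -2.8]
grip_width: 0.654
```

Request:
{"api": "arm_command", "payload": {
  "motion": [
    [[0,0,3],[0,0,0],0.5],
    [[0,0,3],[0,0,0],0.5],
    [[0,0,3],[0,0,0],0.5],
    [[0,0,2],[0,0,0],0.5],
    [[0,0,0],[0,0,0],0.5],
    [[0,0,0],[0,0,0],0.5]
  ]
}}

```text
time: 30.37
position: [0.4605, -0.0195, 0.1272]
tool_rot: [-2.221, -2.221, 0.0]
ft_force: [-0.8, 1.2, -1.3]
grip_width: 0.653
```

Request:
{"api": "arm_command", "payload": {
  "motion": [
    [[-0.8,0,1],[0,0,0],0.5],
    [[0,0,2],[0,0,0],0.5],
    [[0,0,2],[0,0,0],0.5],
    [[0,0,2],[0,0,0],0.5],
    [[0,0,0],[0,0,0],0.5]
  ]
}}

```text
time: 30.78
position: [0.4603, -0.0202, 0.1199]
tool_rot: [-2.221, -2.221, 0.001]
ft_force: [-0.7, -1.0, -1.0]
grip_width: 0.656
```

Request:
{"api": "arm_command", "payload": {
  "motion": [
    [[0,0,1],[0,0,0],0.5],
    [[0,0,1],[0,0,0],0.5],
    [[0,0,0.8],[0,0,0],0.5],
    [[0,0,0],[0,0,0],0.5]
  ]
}}

```text
time: 31.12
position: [0.4605, -0.0202, 0.1174]
tool_rot: [-2.221, -2.221, 0.0]
ft_force: [-0.6, 0.7, -2.1]
grip_width: 0.652
```

Request:
{"api": "arm_command", "payload": {
  "motion": [
    [[0,0,0.7],[0,0,0],0.5],
    [[0,0,0],[0,0,0],0.5]
  ]
}}

```text
time: 31.28
position: [0.4606, -0.0202, 0.1168]
tool_rot: [-2.221, -2.221, -0.0]
ft_force: [0.3, 0.3, -1.8]
grip_width: 0.651
```

Request:
{"api": "arm_command", "payload": {
  "motion": [
    [[0,0,0.7],[0,0,0],0.5],
    [[0,0,0],[0,0,0],0.5]
  ]
}}

```text
time: 31.45
position: [0.4605, -0.0202, 0.1161]
tool_rot: [-2.221, -2.221, 0.0]
ft_force: [-0.2, 0.1, -2.0]
grip_width: 0.651
```

Request:
{"api": "arm_command", "payload": {
  "motion": [
    [[0,0,0.6],[0,0,0],0.5],
    [[0,0,0],[0,0,0],0.5]
  ]
}}

```text
time: 31.62
position: [0.4606, -0.0202, 0.1155]
tool_rot: [2.221, 2.222, 0.0]
ft_force: [0.0, 0.1, -2.3]
grip_width: 0.651
```

Request:
{"api": "arm_command", "payload": {
  "motion": [
    [[0,0,0.5],[0,0,0],0.5],
    [[0,0,0],[0,0,0],0.5]
  ]
}}

```text
time: 31.78
position: [0.4609, -0.0202, 0.1154]
tool_rot: [2.221, 2.221, 0.001]
ft_force: [-0.8, -0.0, 2.4]
grip_width: 0.647
```

Seated, with contact at 115.4 mm where 115.5 was expected. I release and move off toward the lid.

Request:
{"api": "arm_command", "payload": {
  "motion": [
    [[0,0,-0.2],[0,0,0],0.33],
    [[0,0,0],[0,0,0],0.25],
    [[0,0,0],[0,0,0],0.15],
    [[0,0,0],[0,0,0],0],
    [[0,0,0],[0,0,0],0],
    [[0,0,0],[0,0,0],0],
    [[0,0,-4],[0,0,0],0],
    [[0,0,-12],[0,0,0],0]
  ]
}}

```text
time: 32.45
position: [0.4593, -0.0203, 0.1303]
tool_rot: [-2.22, -2.22, 0.004]
ft_force: [-0.0, -0.4, 0.0]
grip_width: 0.989
```

Request:
{"api": "arm_command", "payload": {
  "motion": [
    [[0,0,-25],[0,0,0],0],
    [[0,0,-25],[0,0,0],0],
    [[-5,15,0],[0,0,0],0],
    [[-15,28,0],[0,0,0],0],
    [[-17,28,0],[0,0,0],0],
    [[-17,28,0],[0,0,0],0],
    [[-17,28,0],[0,0,0],0],
    [[-15,25,0],[0,0,0],0]
  ]
}}

```text
time: 33.12
position: [0.6143, -0.1068, 0.1811]
tool_rot: [2.22, 2.222, -0.001]
ft_force: [-0.6, 0.5, 0.9]
grip_width: 1.003
```

```bash
python3 -c "
from h import *
for n in('scene','top'):
    b,d=optics.get_image(n); cv2.imwrite(f'pics/{n}9.png',b)
    C=cloud(n,d)
    P=near(C,(.46,-.02),.045,.112,.13); print('small',len(P),P[:,2].mean(),P[:,:2].mean(0),encl(P))
    if n=='scene': cv2.imwrite('pics/s9.png',cv2.resize(b[140:260,160:310],(750,600)))
togo(.6348,-.117,.10)
"
```

```text
small 0 nan [nan nan] (array([0., 0.]), 0.0)
small 34 0.11943747507461266 [ 4.68525315e-01 -1.03491087e-04] (array([466.7,  -5.4]), 22.5)
t 33.22 pos [ 0.6149 -0.1092  0.1803] tool shift mm [-7.3 19.9 80.3] turn deg [-0.02  0.29 -0.14] F [ 0.42 -0.46 -0.03] w 86.7<string>:6: RuntimeWarning: Mean of empty slice.
  ret = ret.dtype.type(ret / rcount)
  ret = um.true_divide(
```

View pics/s9.png

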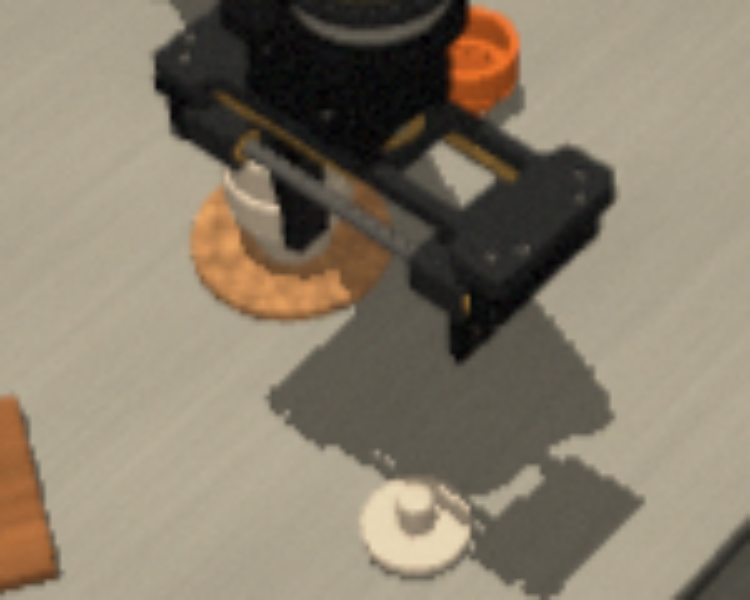

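Request:
{"api": "arm_command", "payload": {
  "motion": [
    [[-4,10,10],[0,0,0],0.4],
    [[-3,8,20],[0,0,0],0.4],
    [[0,2,20],[0,0,0],0.4],
    [[0,0,20],[0,0,0],0.4],
    [[0,0,10],[0,0,0],0.4],
    [[0,0,0],[0,0,0],0.4],
    [[0,0,0],[0,0,0],0.4]
  ]
}}

```text
time: 33.8
position: [0.6323, -0.1128, 0.1016]
tool_rot: [-2.221, -2.221, -0.0]
ft_force: [-0.1, 1.0, 0.1]
grip_width: 0.622
```

```bash
python3 -c "
from h import *
for n in('scene','top'):
    b,d=optics.get_image(n); cv2.imwrite(f'pics/{n}10.png',b)
    C=cloud(n,d)
    P=near(C,(.46,-.02),.045,.112,.13); print('small',len(P),P[:,2].mean(),P[:,:2].mean(0),encl(P))
    if n=='scene': cv2.imwrite('pics/s10.png',cv2.resize(b[140:270,160:322],(750,600)))
togo(.6348,-.117,.029)
"
```

```text
small 132 0.12044977747581692 [ 0.45036127 -0.02499792] (array([459.6, -21.4]), 30.0)
small 0 nan [nan nan] (array([0., 0.]), 0.0)
t 33.9 pos [ 0.6333 -0.1132  0.1029] tool shift mm [-3.8  1.3 73.9] turn deg [ 0.13 -0.01  0.02] F [-0.62 -0.61 -0.08] w 53.2<string>:6: RuntimeWarning: Mean of empty slice.
  ret = ret.dtype.type(ret / rcount)
  ret = um.true_divide(
```

View pics/s10.png

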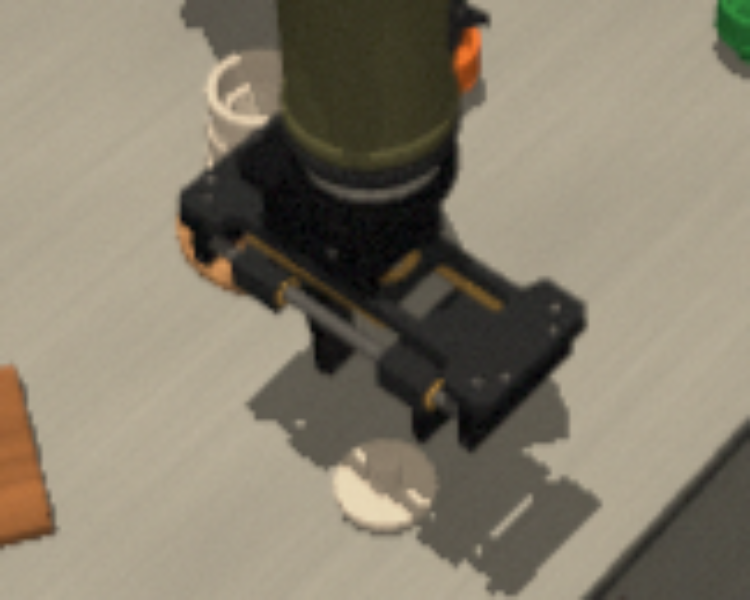

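The nested small rim is visible at crop (245,90), at 120 mm as expected. The fingers straddle the lid at (385,485). Lowering onto the knob.

Request:
{"api": "arm_command", "payload": {
  "motion": [
    [[-3.8,1.3,10],[0,0,0],0.4],
    [[0,0,15],[0,0,0],0.4],
    [[0,0,15],[0,0,0],0.4],
    [[0,0,15],[0,0,0],0.4],
    [[0,0,10],[0,0,0],0.4],
    [[0,0,4],[0,0,0],0.4],
    [[0,0,0],[0,0,0],0.4],
    [[0,0,0],[0,0,0],0.4]
  ]
}}

```text
time: 34.57
position: [0.6339, -0.1172, 0.032]
tool_rot: [-2.221, -2.221, 0.001]
ft_force: [-0.4, -0.3, 1.2]
grip_width: 0.603
```

```bash
python3 -c "
from h import *
togo(.6348,-.117,.029)
"
```

```text
t 34.57 pos [ 0.6339 -0.1172  0.032 ] tool shift mm [0.2 0.9 3. ] turn deg [-0.02  0.02 -0.  ] F [-0.44 -0.25  1.22] w 52.5
```

Request:
{"api": "arm_command", "payload": {
  "motion": [
    [[0,0.8,2.8],[0,0,0],0.5],
    [[0,0,0],[0,0,0],0.6],
    [[0,0,0],[0,0,0],0.7],
    [[0,0,0],[0,0,0],0.75],
    [[0,0,0],[0,0,0],0.8],
    [[0,0,0],[0,0,0],0.9],
    [[0,0,0],[0,0,0],0.9],
    [[0,0,0],[0,0,0],0.9]
  ],
  "force": 15
}}

```text
time: 35.23
position: [0.6347, -0.117, 0.0297]
tool_rot: [-2.221, -2.222, -0.0]
ft_force: [-0.7, 1.1, 1.5]
grip_width: 0.196
```

```bash
python3 -c "
from h import *
togo(.6348,-.117,.029)
"
```

```text
t 35.23 pos [ 0.6347 -0.117   0.0297] tool shift mm [-0.   0.1  0.7] turn deg [ 0.   -0.01  0.01] F [-0.69  1.13  1.48] w 17.0
```

Request:
{"api": "arm_command", "payload": {
  "motion": [
    [[0,0,-3],[0,0,0],0.9],
    [[0,0,-8],[0,0,0],0.9],
    [[0,0,-15],[0,0,0],0.9],
    [[0,0,-20],[0,0,0],0.9],
    [[0,0,-25],[0,0,0],0.9],
    [[0,0,-25],[0,0,0],0.9],
    [[0,0,-25],[0,0,0],0.9],
    [[0,0,-20],[0,0,0],0.9]
  ]
}}

```text
time: 35.9
position: [0.6354, -0.1176, 0.1742]
tool_rot: [2.22, 2.219, 0.003]
ft_force: [0.0, -0.8, -1.1]
grip_width: 0.201
```

```bash
python3 -c "
from h import *
togo(.4605,-.0202,.16)
b,d=optics.get_image('scene'); cv2.imwrite('pics/s11.png',cv2.resize(b[140:270,160:322],(750,600)))
"
```

```text
t 35.9 pos [ 0.6354 -0.1176  0.1742] tool shift mm [  97.3 -175.    13.6] turn deg [ 0.19  0.01 -0.03] F [ 0.03 -0.82 -1.1 ] w 17.5
```

View pics/s11.png

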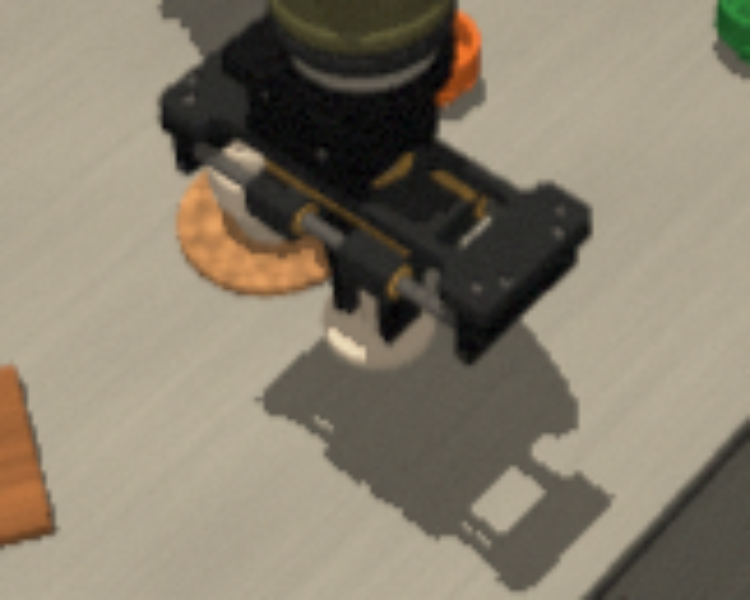

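The lid is held level by the knob at crop (380,320). Moving it over the nest.

Request:
{"api": "arm_command", "payload": {
  "motion": [
    [[7,-14,-4],[0,0,0],0.9],
    [[13,-24,0],[0,0,0],0.9],
    [[15,-27,0],[0,0,0],0.9],
    [[15,-27,0],[0,0,0],0.9],
    [[15,-27,0],[0,0,0],0.9],
    [[15,-27,0],[0,0,0],0.9],
    [[10,-18,0],[0,0,0],0.9],
    [[4,-8,0],[0,0,0],0.9]
  ]
}}

```text
time: 36.62
position: [0.4603, -0.0214, 0.1748]
tool_rot: [-2.217, -2.222, -0.003]
ft_force: [0.0, -0.6, -0.7]
grip_width: 0.2
```

Request:
{"api": "arm_command", "payload": {
  "motion": [
    [[2,-3,0],[0,0,0],0.9],
    [[0,0,0],[0,0,0],0.9],
    [[0,0,0],[0,0,0],0.9],
    [[0,0,0],[0,0,0],0.9]
  ]
}}

```text
time: 36.95
position: [0.4605, -0.0218, 0.1748]
tool_rot: [2.222, 2.219, 0.0]
ft_force: [0.4, 0.5, -1.2]
grip_width: 0.202
```

```bash
python3 -c "
from h import *
togo(.4605,-.0205,.153)
b,d=optics.get_image('scene'); cv2.imwrite('pics/s12.png',cv2.resize(b[110:240,150:312],(750,600)))
"
```

```text
t 36.95 pos [ 0.4605 -0.0218  0.1748] tool shift mm [ 1.3 -0.  21.8] turn deg [ 0.05  0.03 -0.08] F [ 0.42  0.48 -1.23] w 17.6
```

View pics/s12.png

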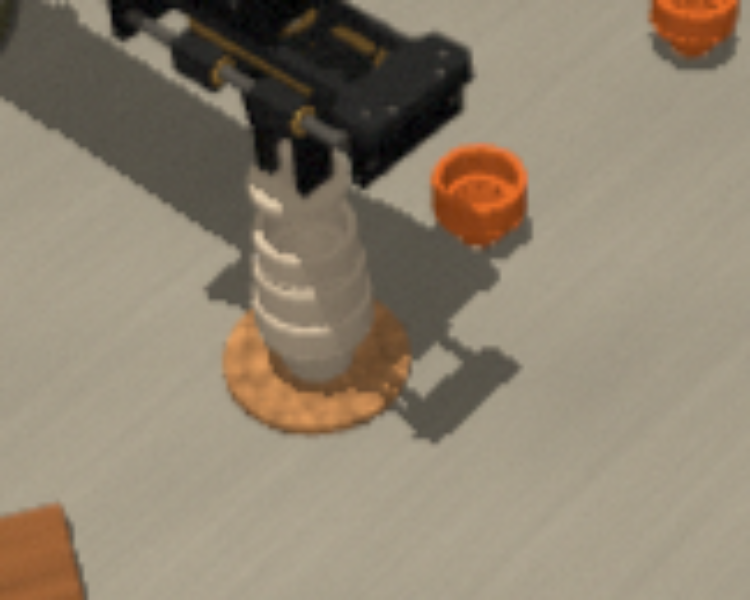

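The lid hangs above the three nested basins at crop (295,190). Lowering it.

Request:
{"api": "arm_command", "payload": {
  "motion": [
    [[1.2,0,3],[0,0,0],0.9],
    [[0,0,6],[0,0,0],0.9],
    [[0,0,6],[0,0,0],0.9],
    [[0,0,4],[0,0,0],0.9],
    [[0,0,2],[0,0,0],0.9],
    [[0,0,0],[0,0,0],0.9],
    [[0,0,0],[0,0,0],0.9]
  ]
}}

```text
time: 37.58
position: [0.4596, -0.0199, 0.1533]
tool_rot: [-2.221, -2.221, 0.001]
ft_force: [0.4, 0.0, -0.6]
grip_width: 0.201
```

Request:
{"api": "arm_command", "payload": {
  "motion": [
    [[0,0,2],[0,0,0],0.9],
    [[0,0,2],[0,0,0],0.9],
    [[0,0,0],[0,0,0],0.9]
  ]
}}

```text
time: 37.83
position: [0.4595, -0.0198, 0.1492]
tool_rot: [-2.221, -2.221, 0.0]
ft_force: [0.6, -0.1, -0.3]
grip_width: 0.198
```

Request:
{"api": "arm_command", "payload": {
  "motion": [
    [[0,0,1.5],[0,0,0],0.9],
    [[0,0,1.5],[0,0,0],0.9],
    [[0,0,0],[0,0,0],0.9]
  ]
}}

```text
time: 38.08
position: [0.4595, -0.0198, 0.1462]
tool_rot: [-2.221, -2.221, 0.0]
ft_force: [0.2, -0.4, -0.6]
grip_width: 0.2
```

Request:
{"api": "arm_command", "payload": {
  "motion": [
    [[-0.5,0.8,0.8],[0,0,0],0.9],
    [[0,0,0.8],[0,0,0],0.9],
    [[0,0,0],[0,0,0],0.9]
  ]
}}

```text
time: 38.33
position: [0.4605, -0.0204, 0.1447]
tool_rot: [-2.222, -2.221, 0.0]
ft_force: [0.3, -0.4, -1.0]
grip_width: 0.2
```

Request:
{"api": "arm_command", "payload": {
  "motion": [
    [[0,0,0.6],[0,0,0],0.9],
    [[0,0,0],[0,0,0],0.9]
  ]
}}

```text
time: 38.5
position: [0.4604, -0.0203, 0.1442]
tool_rot: [-2.221, -2.221, 0.0]
ft_force: [-0.5, 0.4, -1.0]
grip_width: 0.202
```

Request:
{"api": "arm_command", "payload": {
  "motion": [
    [[0,0,0.5],[0,0,0],0.9],
    [[0,0,0],[0,0,0],0.9]
  ]
}}

```text
time: 38.67
position: [0.4605, -0.0203, 0.1437]
tool_rot: [-2.221, -2.221, -0.0]
ft_force: [0.4, 0.8, -1.0]
grip_width: 0.203
```

Request:
{"api": "arm_command", "payload": {
  "motion": [
    [[0,0,0.5],[0,0,0],0.9],
    [[0,0,0],[0,0,0],0.9]
  ]
}}

```text
time: 38.83
position: [0.4606, -0.0203, 0.1436]
tool_rot: [-2.221, -2.221, -0.0]
ft_force: [-1.5, 0.0, 1.7]
grip_width: 0.202
```

Seated. I release and withdraw.

Request:
{"api": "arm_command", "payload": {
  "motion": [
    [[0,0,0],[0,0,0],0.75],
    [[0,0,0],[0,0,0],0.65],
    [[0,0,0],[0,0,0],0.5],
    [[0,0,0],[0,0,0],0.4],
    [[0,0,0],[0,0,0],0.3],
    [[0,0,0],[0,0,0],0.3],
    [[0,0,-4],[0,0,0],0.3],
    [[0,0,-12],[0,0,0],0.3]
  ]
}}

```text
time: 39.5
position: [0.4593, -0.0204, 0.1583]
tool_rot: [-2.22, -2.22, 0.004]
ft_force: [0.1, 0.0, 0.5]
grip_width: 0.666
```

Request:
{"api": "arm_command", "payload": {
  "motion": [
    [[0,0,-25],[0,0,0],0.3],
    [[0,0,-25],[0,0,0],0.3],
    [[-20,10,0],[0,0,0],0.3],
    [[-30,10,0],[0,0,0],0.3],
    [[-30,10,0],[0,0,0],0.3],
    [[-30,10,0],[0,0,0],0.3],
    [[-30,10,0],[0,0,0],0.3],
    [[-30,0,0],[0,0,0],0.3]
  ]
}}

```text
time: 40.17
position: [0.5123, -0.1911, 0.2097]
tool_rot: [2.218, 2.222, 0.001]
ft_force: [-0.2, 0.9, 0.3]
grip_width: 0.701
```

Request:
{"api": "arm_command", "payload": {
  "motion": [
    [[-30,0,0],[0,0,0],0.3],
    [[-20,0,0],[0,0,0],0.3],
    [[0,0,0],[0,0,0],0.3],
    [[0,0,0],[0,0,0],0.3],
    [[0,0,0],[0,0,0],0.3]
  ]
}}

```text
time: 40.58
position: [0.5108, -0.2393, 0.2092]
tool_rot: [-2.22, -2.222, -0.001]
ft_force: [-0.1, 1.0, -0.0]
grip_width: 0.698
```

```bash
python3 -c "
from h import *
for n in('scene','top'):
    b,d=optics.get_image(n); cv2.imwrite(f'pics/{n}13.png',b)
    C=cloud(n,d)
    for nm,z0,z1 in (('flange',.121,.133),('knob',.142,.155),('medrim',.091,.098),('largerim',.065,.072)):
        P=near(C,(.46,-.02),.045,z0,z1)
        if len(P): print(n,nm,len(P),np.median(P[:,2]).round(4),P[:,:2].mean(0).round(4),encl(P))
    if n=='scene': cv2.imwrite('pics/s13.png',cv2.resize(b[130:230,160:285],(750,600)))
"
```

```text
scene flange 269 0.1289 [ 0.4656 -0.0252] (array([460.1, -21.4]), 29.8)
scene knob 46 0.1513 [ 0.4627 -0.0221] (array([462.4, -22.3]), 10.2)
scene medrim 58 0.0962 [ 0.4777 -0.0332] (array([463.5, -22.8]), 29.7)
scene largerim 63 0.0688 [ 0.4767 -0.0361] (array([464.8, -23.1]), 33.0)
top flange 227 0.126 [ 0.4616 -0.0206] (array([461.8, -19.8]), 28.2)
top knob 28 0.1475 [ 0.4618 -0.0201] (array([460.9, -19.8]), 8.6)
top medrim 35 0.0935 [ 0.4583 -0.0151] (array([462.2, -20.8]), 31.2)
top largerim 24 0.0689 [ 0.4538 -0.0117] (array([462.2, -19.8]), 33.5)
```

View pics/s13.png

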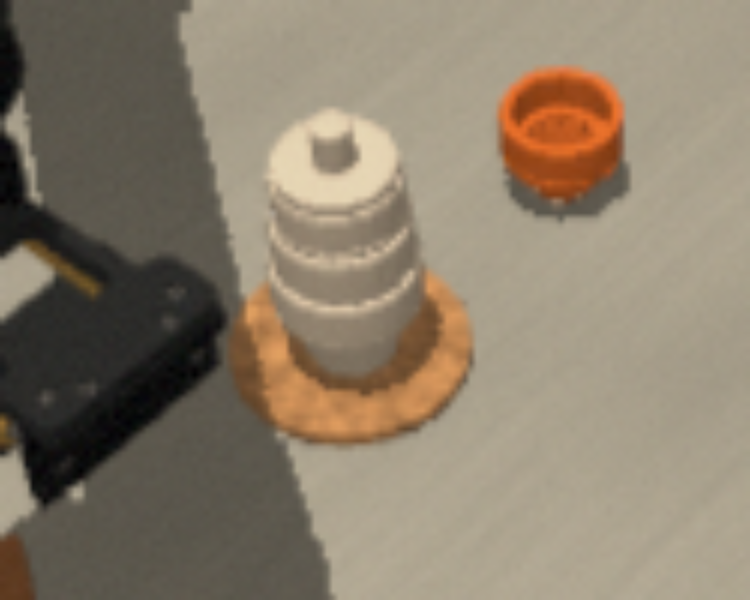

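View pics/top13.png

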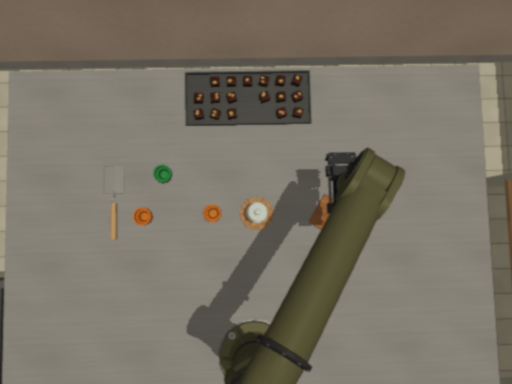

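The complete nest with its lid stands level on the mat at crop (345,240). The lid flange is at 126 mm and the knob top at 148 mm, both as expected. The centres agree within about 2 mm and the gripper is clear.

```bash
python3 -c "
from bench import ctrl
print(ctrl.close_job())"
```

```text
the job is handed in; nothing more can be done
None
```

The nest is finished and handed in at about 41 s of the 125 s allowed; the hand-in gave no verdict.

I lifted the white small basin out of the large one and stood it on the board. The large basin then went on the cork mat, the medium into it, the small into the medium and the lid on top. Each piece was set down on light contact (about 6 N at most) and released before the next.

**Last checks:** in the top camera the lid flange was at 126 mm and the knob top at 148 mm, with the medium and large rims at about 94 and 69 mm, all as they should be when fully nested. The centres agreed within about 2 mm of each other and about 3 mm of the mat's centre. The spatula looked unmoved in the top picture.

**What disagreed or went unchecked:**
- The scene camera read about 1–4 mm higher than the top camera throughout, a constant offset, so I relied on the top camera for heights.
- The small basin's seating in the medium was confirmed by contact height and a partly hidden scene view (rim at 120 mm), because the arm blocked the top camera at that moment.
- In the last top picture the arm hid the nut jar, so it was not seen at the very end. It was in its place in the top picture after the large basin was set down, and no commanded move came near it.

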